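Check the safety switch, then load the warm tub with sample cups

ROBOT

A 7-joint arm with a two-finger parallel gripper is mounted at the origin on the work surface. World frame = base frame: x ahead of the robot, y to its left, z up, the work surface at z = 0. Lengths are in m, angles in degrees, forces in N, time in s.
With the tool pointing down it reaches from about 0.425 to 0.875 m from the base axis. Payload 4.7 kg.
Tool frame: the origin (TCP) lies at the very end of the fingers, on their centre line; the grasp point (between the pads) lies 19 mm behind it; z points along the fingers, y is the direction in which the jaws open and shut (so a half turn about z gives the same grasp; the last joint's range is limited). The gripper opens to 87 mm and grips with 3 to 60 N. Pads are 19 mm wide; open, the fingers measure 117 mm over their backs; the gripper's body (75 mm by 190 mm) begins 51 mm behind the grasp point.
Start: joints at [-69.609, 18.392, -4.016, 83.108, 1.295, 78.541, -3.26], TCP at [0.218, 0.612, 0.188] pointing down, gripper open.
Joint ranges: [-163.93, 163.93], [-17.29, 119.83], [-79.2, 71.16], [3.27, 140.29], [-89.18, 269.18], [5.43, 117.66], [-154.24, 154.24]. Speed limits (degrees/s): [147.25, 147.25, 180, 180, 180, 180, 180].

INTERFACE

Orientations are given as [roll, pitch, yaw] about the fixed x, y, z axes, in that order (R = Rz(yaw) Ry(pitch) Rx(roll)).
In Python, from cell import monitor, read_camera, camera_info, env, look_for gives the robot as it stands.
- The arm moves only by the tool servo_tool, never from a script. Its argument "commands" is one flat list of numbers, 6 for each row, row after row: the shift along the tool's x, y, z in mm, then the turn, a rotation vector about the tool's x, y, z in degrees. A call has 1 to 10 rows; each row shifts and turns the commanded pose from where the row before left it, along the tool's axes as they then stand; what a row does not reach is not made up. A row lasts 1/10 s, in which the tool goes at most 50 mm and 8.59 degrees, less where a joint would pass 70% of its speed; a pose out of reach is approached as far as the arm can. A call is refused whole if a number of a shift passes 50 or a number of a turn 8.59, either way. A call with a gripper value outside its range is refused whole. "jaw" is the finger opening in mm, from 0 to 87, set as the call begins (left out, the last holds). The fingers move at their own pace and stop on an object; "newtons" is the grip in N (left out, the last holds). Time passes only in rows, so rows that do not move let the fingers close. It gives the time, the measured TCP pose, the force and the opening at its end, in the units of the state.
- monitor.get_obs(): the state, without advancing time (a new reading comes with each control period).
- read_camera(name): name is "scene" or "top" or "wrist"; returns (picture, depth): 480x640x3 uint8, red, green, blue; 480x640 float32, m along the optical axis (not along the pixel's ray), 0 where there is no reading.
- camera_info(name): a dict with "camera_matrix" (3x3 intrinsics, pixels), "k1" (the pictures are not rectified: a ray, as slopes to the right and down, at radius r is drawn at 1 + k1 r^2 times it, then the intrinsics apply), "R" (3x3) and "t" (3): a world point X has camera coordinates R X + t; the wrist camera has in their place "T_tool_cam" (4x4, takes a point from camera to tool coordinates, whose origin is the TCP and whose axes are the flange's). Camera axes: x right, y down, z forward; pixel columns grow to the right and rows downward; lengths in m; the calibration is good to about 2 mm. A picture is of the moment at which its call begins: read the wrist's pose just before it. camera_info takes no time and is no camera call.
- env.sign_off(): hands the job in, once; it reports no verdict.
Trained networks look in the newest picture that a camera, given by its name, has taken for a name from the list of things; names that differ only in an ending like _2 or _b are one class to them, and where a whole thing is asked for, a point or a joint stands for the part that bears it (a point fixed in the world has none). Each returns a list of dicts, best first, with "conf" (0 to 1); they miss things now and then, are a little off and sometimes report something else, mostly with a low value. They report only what shows in the picture. A call takes as long as a camera call. They do not tell look-alikes from the thing itself.
- look_for(camera, label): "box" ([left, top, width, height] in pixels, round what is visible of it).
The state is a dict: "time_s": time; "qpos": joint angles; "joint_velocities": joint speeds; "effort": joint torques, N m; "tool_pos": TCP position; "tool_rot": TCP orientation; "force": force on the tool from outside, world axes, zero at the start; "wrist_torque": the same for the moment, N m; "grip_width": finger opening in m.
Only numpy, scipy, OpenCV 4.12 (cv2) and the standard library are available. Lean on these libraries where they do the work, as an engineer would, in place of code of your own. Each camera call takes 0.05 s, during which the arm holds its last target.

TASK

Get the warm tub loaded safely: press the yellow test button on the socket box so that the red lever drops, then lift the lever back up so that it stays up. Next take the blue tab and tip the front of the tub's loose lid up by about 4 cm, its back edge still resting on the rim, to let the warm air out for a moment; then lift the lid off and lay it flat, tab upwards, on the middle of the black mat and let go of it. Stand every sample cup upright on the floor of the tub, put the lid back on, fully seated, and leave everything else where it is.

Things in the scene. Friction and masses are not known exactly. Their poses are not given: they have to be found in the camera images.
- socket_box: grey mains socket box, fixed to the bench, 80 x 120 x 85 mm (x, y, z), that feeds the tub; origin at the centre of its underside, x points to its back (its two round sockets face -x), y to its left, z up. On its flat top (z = 85) stand the yellow test button (at x -5, y +30) and the red lever (hinge pin at x +10, y -28, z 88, parallel to y)
- button_top (a point): centre of the top face of the yellow round test button (24 mm across), 16 mm above the box top when not pressed
- test_button (a joint): how far the test button is pressed down (m): 0 free, 0.008 fully down; spring-loaded, about 1.5 N to start and 4.5 N fully down; the lever trips at about 0.004 to 0.006, so press to the stop
- lever (a joint): angle of the red lever (rad): 0 = up against its stop (leaning 12 degrees past vertical to the box's back, +x, and kept there by its weight); it grows as the lever swings towards the box's front (-x); 1.35 = dropped (65 degrees from vertical towards -x). It is past vertical, and falls back to 0 by itself, below about 0.2. It swings very easily
- lever_tip (a point): centre of the red grip at the lever's end, 66 mm from the hinge pin; the grip is 20 mm wide along the box's y, 14 mm thick, 26 mm long along the lever, so it can be pinched across its 20 mm width from above, up or dropped (then its centre is about 116 mm above the bench, 31 mm above the box top and 50 mm forward of the box's centre)
- tub: white warm tub, fixed to the bench: an open rectangular well, outside 140 x 192 x 90 mm (x, y, z), wall 8 mm, inner floor 28 mm above its underside, inside 124 x 176 mm and 62 mm deep; origin at the centre of its underside, front (small dark display) faces -x, z up
- tub_back (a point): middle of the top of the tub's back (+x) rim, 68 mm behind the tub's centre, 90 mm above the bench
- lid: loose grey lid of the tub, 220 g: plate 136 x 188 x 8 mm (x, y, z) whose underside rests on the tub's rim; under it a plug 116 x 168 mm, 8 mm deep (its lower half 108 x 160) fits inside the rim with 4 mm play all round. Origin at the centre of the plate's underside (the plug reaches 8 mm below it), z up, x to its back. Seated on the tub its origin is 90 mm above the tub's origin; lying on the mat it rests on the plug, origin 11 mm above the bench
- lid_tab (a point): grip point on the blue upright tab at the lid's front edge, 56 mm in front (-x) of the lid's centre and 32 mm above the plate's underside; the tab is 12 mm thick (along the lid's x), 40 mm wide (along y) and rises 36 mm above the plate's top; it can be pinched across either
- lid_back (a point): middle of the lower back edge of the lid plate, 68 mm behind the lid's centre: the edge it tips about
- lid_mat: black rubber mat, fixed, 150 x 205 x 3 mm (x, y, z), where the lid is laid; origin at the centre of its underside
- cup_mat: green mat, fixed, 190 x 190 x 2 mm, on which the sample cups stand at the start; origin at the centre of its underside
- cup0: sample cup: squat round turquoise cup with a blue cap (top 12 mm) and a heavy white base (lowest 10 mm), upright, 38 mm across all the way up, 36 mm tall, 90 g; origin at the centre of its underside. Two to four of the cups are present; None when absent
- cup1: sample cup: squat round turquoise cup with a blue cap (top 12 mm) and a heavy white base (lowest 10 mm), upright, 38 mm across all the way up, 36 mm tall, 90 g; origin at the centre of its underside. Two to four of the cups are present; None when absent
- cup2: sample cup: squat round turquoise cup with a blue cap (top 12 mm) and a heavy white base (lowest 10 mm), upright, 38 mm across all the way up, 36 mm tall, 90 g; origin at the centre of its underside. Two to four of the cups are present; None when absent
- cup3: sample cup: squat round turquoise cup with a blue cap (top 12 mm) and a heavy white base (lowest 10 mm), upright, 38 mm across all the way up, 36 mm tall, 90 g; origin at the centre of its underside. Two to four of the cups are present; None when absent
- white_jar: white jar with red cap, 56 mm across, 70 mm tall; bystander, to be left where it is; origin at its underside
- beaker: glass beaker, 70 mm across, 85 mm tall; bystander, to be left where it is; origin at its underside
- tip_box: orange pipette-tip box, 80 x 115 x 55 mm; bystander, to be left where it is; origin at its underside
- spatula: metal spatula with wooden handle, 170 mm long, lying; bystander, to be left where it is; origin at its underside
- reagent: amber bottle with blue cap, 72 mm across, 150 mm tall; bystander, to be left where it is; origin at its underside
- marker: black marker pen, 14 mm thick, 130 mm long, lying; bystander, to be left where it is; origin at its underside
There are look-alikes about, which are no part of the job. Leave any brown, green or orange look-alike of the cup2 alone.

How it is judged (in metres and radians):
On the way, in this order (a step that is already met when the one before it is completed fails the run):
1. the test button is pressed while the lever is still up (value of joint test_button above 0.002 m and value of joint lever below 0.7 rad).
2. the lever has dropped (value of joint lever above 1.2 rad), for 0.1 s.
3. the lever is back up and let go (value of joint lever below 0.1 rad and contact force between the fingers and lever below 0.3 N), for 0.2 s.
4. the lid is tipped up at the front by at least 12 degrees, its back edge still on the back rim (angle between lid's own z axis and vertical above 0.2 rad and horizontal distance between lid_back and tub_back below 0.03 m and height (world z) of lid_back below 0.105 m), for 0.3 s.
5. the lid lies flat, tab up, on the black mat (within 5 cm of its middle) and is let go (horizontal distance between lid and lid_mat below 0.05 m and height (world z) of lid below 0.016 m and angle between lid's own z axis and vertical below 0.06 rad and contact force between the fingers and lid below 0.3 N), for 0.3 s.
6. every cup stands upright on the floor of the tub (x of cup0 in the frame of tub between -0.06 and 0.06 m and y of cup0 in the frame of tub between -0.086 and 0.086 m and z of each of cup0, cup1, cup2, cup3 in the frame of tub below 0.036 m and angle between each of cup0, cup1, cup2, cup3's own z axis and vertical below 0.15 rad and x of cup1 in the frame of tub between -0.06 and 0.06 m and y of cup1 in the frame of tub between -0.086 and 0.086 m and x of cup2 in the frame of tub between -0.06 and 0.06 m and y of cup2 in the frame of tub between -0.086 and 0.086 m and x of cup3 in the frame of tub between -0.06 and 0.06 m and y of cup3 in the frame of tub between -0.086 and 0.086 m), for 0.2 s.
At the end, for the whole second after the job is handed in: every cup that is present stands upright (within 9 degrees) on the tub's floor, the lid is seated on the rim (level within 2 degrees, height within 3 mm, centred within 12 mm), the lever is up (below 0.1 rad) and the button released, all at rest (all of step 6 and z of lid in the frame of tub between 0.087 and 0.0935 m and horizontal distance between lid and tub below 0.012 m and angle between lid's own z axis and vertical below 0.035 rad and value of joint lever below 0.1 rad and value of joint test_button below 0.002 m and linear speed of each of lid, cup0, cup1, cup2, cup3 below 0.02 m/s); the robot touches nothing.
It fails at once if a bystander is pushed more than 3 cm from its place (distance of any of white_jar, beaker, tip_box, spatula, reagent, marker from where it was at the start of the episode above 0.03 m).
Of cup0, cup1, cup2, cup3 only 2 to 4 are there at a start; the rules pass over those that are not, and their reading is None.
At some moment in a run one of cup0, cup1, cup2, cup3 may be knocked a few centimetres aside while the robot is not near it.
It also fails if it takes over 210 s, if anything falls off the work surface, if the arm or the gripper's body presses on something with over 40 N, if the wrist force passes 120 N, or if a joint passes its speed limit or range.

## Working session

There is one attempt and no reset: what is moved stays moved. The work goes in short steps, Python scripts to look and compute and a tool call to move; the robot and the scene stay as the last step left them, time stands still between calls to the robot, and variables do not carry over. Pictures are saved under pics/ and viewed, and the job is handed in when it is done.

Besides the shell and the picture viewer there is one more tool, called after ">>>" by a JSON object that holds its "api" and its "payload", one argument or row to a line. servo_tool: Moves the arm, as the interface text tells. Its arguments: {"type":"object","properties":{"commands":{"type":"array","items":{"type":"number"}},"jaw":{"type":"number"},"newtons":{"type":"number"}},"required":["commands"]}

```bash
ls; mkdir -p pics; python3 - <<'E'
from cell import monitor, read_camera, camera_info, env, look_for
import cv2
o=monitor.get_obs();print(o)
for n in ["scene","top","wrist"]:
    p,d=read_camera(n); cv2.imwrite(f"pics/{n}0.png",p[:,:,::-1]); print(n,camera_info(n))
E
```

```text
pics
{'time_s': 0.0, 'qpos': array([-69.60850124,  18.4407236 ,  -4.01650501,  83.17551344,
         1.29254385,  78.54000342,  -3.26073518]), 'joint_velocities': array([ 0.03551469, -0.06329539, -0.10976861, -0.0452123 ,  0.00641998,
       -0.02295795,  0.07846704]), 'effort': array([-2.96772059e-04, -4.91269076e+01, -4.03943919e-01, -3.12532103e+01,
       -6.37527765e-02,  4.36415698e-02,  1.59732731e-04]), 'tool_pos': array([0.21768446, 0.61180234, 0.18643748]), 'tool_rot': array([-1.79888871e+02,  3.01837212e-03,  1.60417966e+02]), 'force': array([-0.1798255 ,  0.12419888, -0.4517215 ]), 'wrist_torque': array([ 0.01428021, -0.0103967 , -0.01083244]), 'grip_width': 0.08678359008749895}
scene {'camera_matrix': array([[493.07445444,   0.        , 318.11742431],
       [  0.        , 493.07445444, 236.70551253],
       [  0.        ,   0.        ,   1.        ]]), 'k1': -0.02326369315555157, 'R': array([[-0.46011774,  0.88784062, -0.00554062],
       [ 0.50564135,  0.25690564, -0.82360568],
       [-0.72980716, -0.38175715, -0.56713577]]), 't': array([ 0.15464885, -0.2208131 ,  1.7
[... 278 characters left out ...]
0.99713916, -0.00903979, -0.07504523],
       [ 0.0751027 , -0.00619477, -0.99715656]]), 't': array([0.09144061, 0.5898987 , 1.30589003])}
wrist {'camera_matrix': array([[343.71911388,   0.        , 318.84450383],
       [  0.        , 343.71911388, 242.08361956],
       [  0.        ,   0.        ,   1.        ]]), 'k1': -0.0641986713205493, 'T_tool_cam': array([[-4.36888016e-04, -9.69119830e-01, -2.46589869e-01,
         6.51677000e-02],
       [ 9.99999886e-01, -4.71022071e-04,  7.94390396e-05,
        -4.11319923e-04],
       [-1.93135219e-04, -2.46589807e-01,  9.69119925e-01,
        -1.98330573e-01],
       [ 0.00000000e+00,  0.00000000e+00,  0.00000000e+00,
         1.00000000e+00]])}
```

View pics/top0.png

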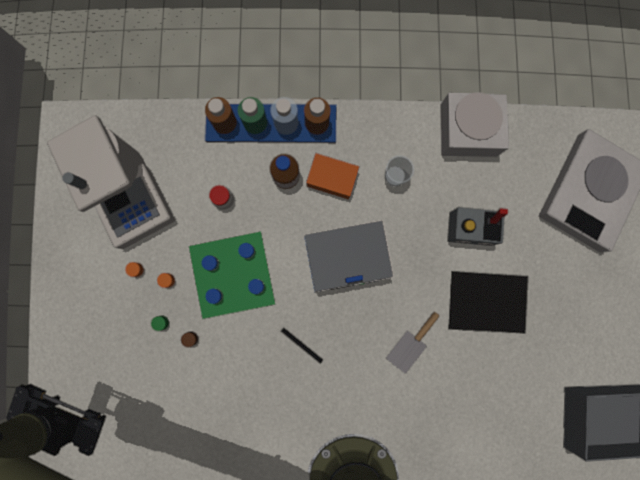

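View pics/scene0.png

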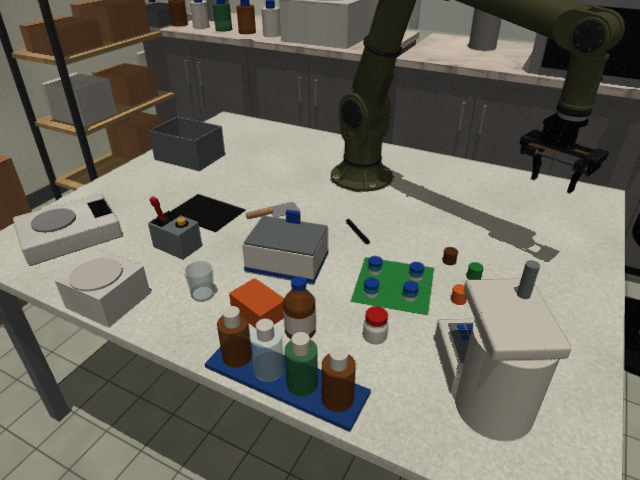

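View pics/wrist0.png

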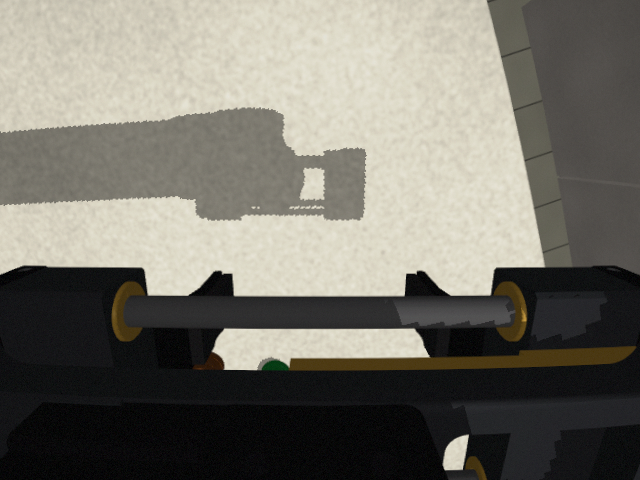

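```bash
cat > h.py <<'E'
from cell import monitor, read_camera, camera_info, env, look_for
import cv2, numpy as np
from scipy.spatial.transform import Rotation as Ro
def ext(n,o=None):
    c=camera_info(n)
    if n!='wrist': return c, c['R'].T, -c['R'].T@c['t']
    Rt=Ro.from_euler('xyz',o['tool_rot'],degrees=True).as_matrix()
    T=c['T_tool_cam']; return c, Rt@T[:3,:3], Rt@T[:3,3]+o['tool_pos']
def grab(n,save=None):
    o=monitor.get_obs(); p,d=read_camera(n)
    if save: cv2.imwrite(f'pics/{save}.png',p[:,:,::-1])
    return o,p,d
def rays(n,uv,o=None):
    c,R,t=ext(n,o); K=c['camera_matrix']
    uv=np.asarray(uv,float).reshape(-1,1,2)
    s=cv2.undistortPoints(uv,K,np.array([c['k1'],0,0,0,0])).reshape(-1,2)
    return np.c_[s,np.ones(len(s))]@R.T, t
def cloud(n,d,o=None):
    v,u=np.mgrid[0:480,0:640]; r,t=rays(n,np.c_[u.ravel(),v.ravel()],o)
    P=r*d.reshape(-1,1)+t; P[d.ravel()<=0]=np.nan
    return P.reshape(480,640,3)
def onplane(n,uv,z,o=None):
    r,t=rays(n,uv,o); return t+r*((z-t[2])/r[:,2])[:,None]
def project(n,X,o=None):
    c,R,t=ext(n,o); K=c['camera_matrix']
    X=(np.atleast_2d(X)-t)@R
    return cv2.projectPoints(X,np.zeros(3),np.zeros(3),K,np.array([c['k1'],0,0,0,0]))[0].reshape(-1,2)
def hsv(p): return cv2.cvtColor(p,cv2.COLOR_RGB2HSV)
def blobs(m,amin=20):
    n,l,s,c=cv2.connectedComponentsWithStats(m.astype(np.uint8)); 
    return [(l==i,s[i],c[i]) for i in range(1,n) if s[i,4]>=amin]
E
python3 - <<'E'
from h import *
np.set_printoptions(precision=4,suppress=True)
for n in ['top','scene']:
    o,p,d=grab(n); P=cloud(n,d); H=hsv(p)
    np.savez(f'{n}.npz',p=p,d=d)
    masks=dict(blue=(abs(H[...,0].astype(int)-112)<12)&(H[...,1]>140)&(H[...,2]>60),
     red=((H[...,0]<5)|(H[...,0]>174))&(H[...,1]>170)&(H[...,2]>90),
     yellow=(abs(H[...,0].astype(int)-23)<6)&(H[...,1]>150)&(H[...,2]>120),
     green=(abs(H[...,0].astype(int)-65)<15)&(H[...,1]>120))
    for k,m in masks.items():
        for b,s,c in blobs(m,12):
            q=P[b]; print(n,k,s,c,np.nanmedian(q,0),np.nanpercentile(q,5,0)[2],np.nanpercentile(q,95,0)[2])
    for l in ['socket_box','lid','lid_mat','cup_mat','cup0','lever_tip','button_top']:
        print(n,l,[(np.round(r['box'],0),round(r['conf'],2)) for r in look_for(n,l)][:6])
    print(P[240,10:15] if 0 else '')
E
```

```text
top blue [ 206  105  130   37 1303] [272.2732 129.0721] [0.8799 0.217  0.0113] 0.006615302081820063 0.01611132977788956
top blue [276 156  14  14 144] [282.5347 162.5556] [0.7696 0.1784 0.1487] 0.14453704512942495 0.1523913036372094
top blue [140 201   5   4  12] [142.0833 202.8333] [0.6871 0.5285 0.0656] 0.06202872727211541 0.06873595798923107
top blue [133 205   5   4  13] [134.8462 206.5385] [0.6775 0.5461 0.0676] 0.06251182172582888 0.07201060376820308
top blue [146 212   5   5  16] [148.   214.25] [0.6592 0.5124 0.0673] 0.06350447406570203 0.071176100669819
top blue [129 215   5   3  12] [130.8333 216.0833] [0.6543 0.5547 0.067 ] 0.06545520604018343 0.0694615690925667
top blue [139 216   5   5  18] [140.8889 218.0556] [0.6497 0.5299 0.0672] 0.062265875924329306 0.0695659172748565
top blue [132 220   5   5  16] [133.75  221.875] [0.6397 0.5474 0.0657] 0.06429286556980779 0.07011332959098993
top blue [125 224   5   4  15] [126.8667 225.6   ] [0.6298 0.5646 0.0675] 0.06462156843525377 0.07109135611706682
top blue [239 243  15  15 173] [245.6994 250.0462] [0.5751 0.272  0.0374] 0.03
[... 4074 characters left out ...]
rray([150., 196.,  50.,  62.]), 0.95)]
scene lid [(array([247., 209.,  81.,  44.]), 0.96)]
scene lid_mat [(array([173., 190.,  72.,  40.]), 0.97), (array([347., 221.,  24.,  22.]), 0.57)]
scene cup_mat [(array([351., 257.,  82.,  59.]), 0.88)]
scene cup0 [(array([450., 286.,  15.,  17.]), 0.75), (array([464., 263.,  20.,  18.]), 0.68), (array([408., 263.,  16.,  15.]), 0.64), (array([368., 259.,  18.,  17.]), 0.63), (array([364., 276.,  12.,  23.]), 0.59), (array([405., 281.,  12.,  21.]), 0.59)]
scene lever_tip [(array([149., 195.,  17.,  26.]), 0.62), (array([246., 210.,  80.,  44.]), 0.19)]
scene button_top [(array([409., 265.,  12.,  14.]), 0.68), (array([175., 215.,  14.,  12.]), 0.62)]
```

```bash
python3 - <<'E'
import cv2,numpy as np
a=np.load('top.npz')['p'][:,:,::-1]
cv2.imwrite('pics/tc1.png',cv2.resize(a[190:350,290:550],None,fx=3,fy=3,interpolation=cv2.INTER_CUBIC))
cv2.imwrite('pics/tc2.png',cv2.resize(a[220:360,110:300],None,fx=4,fy=4,interpolation=cv2.INTER_CUBIC))
E
```

```text
(no output)
```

View pics/tc1.png

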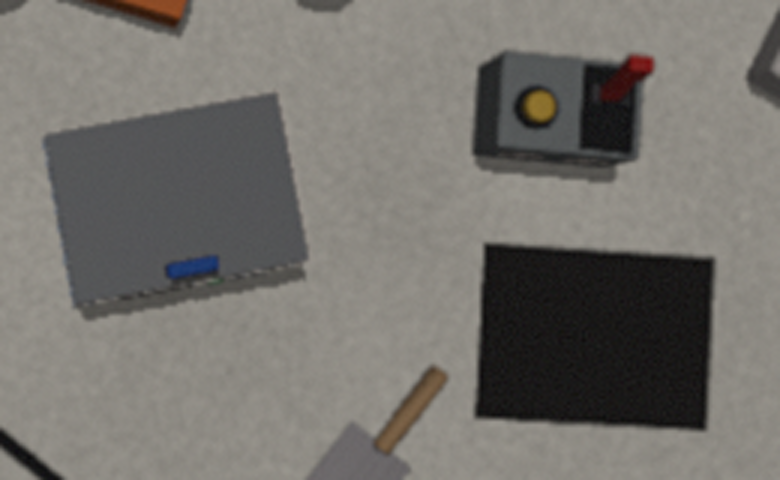

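View pics/tc2.png

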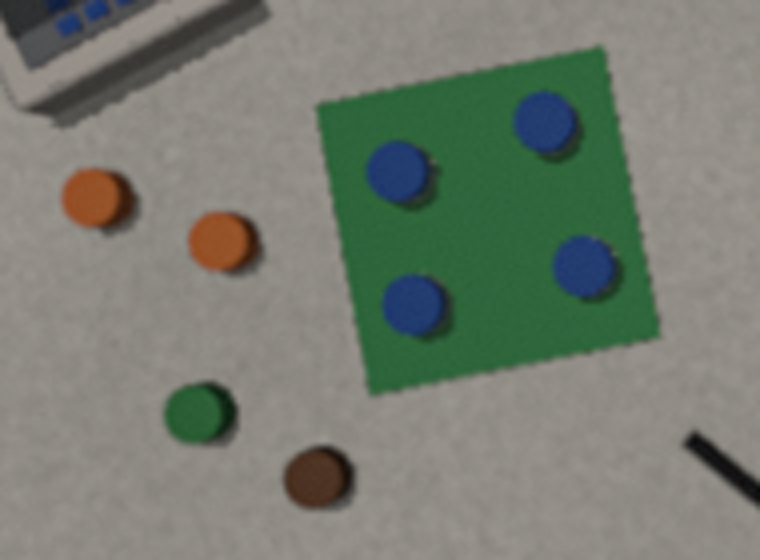

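Top picture: four blue-capped cups at (209,262), (246,250), (213,296), (256,286) on the green mat fit the description. The orange, green and brown caps at (134,270), (166,281), (160,323) and (190,340) are look-alikes and stay put; the enlarged crop confirms this.

```bash
python3 - <<'E'
from h import *
np.set_printoptions(precision=4,suppress=True)
def rect(q):
    r=cv2.minAreaRect((q[:,:2]*1000).astype(np.float32)); return r, np.round(cv2.boxPoints(r),1).tolist()
for n in ['top','scene']:
    z=np.load(f'{n}.npz'); p,d=z['p'],z['d']; P=cloud(n,d); H=hsv(p)
    X,Y,Z=P[...,0],P[...,1],P[...,2]
    def reg(x0,x1,y0,y1,z0,z1): return (X>x0)&(X<x1)&(Y>y0)&(Y<y1)&(Z>z0)&(Z<z1)
    m=reg(.55,.75,-.4,-.18,.078,.092); b=max(blobs(m),key=lambda a:a[1][4])[0]; print(n,'box',np.median(P[b],0),*rect(P[b]))
    m=reg(.45,.72,-.12,.18,.09,.105); b=max(blobs(m),key=lambda a:a[1][4])[0]; print(n,'lid',np.median(P[b],0),*rect(P[b]))
    m=reg(.35,.56,-.45,-.15,-.006,.012)&(H[...,2]<50); b=max(blobs(m),key=lambda a:a[1][4])[0]; print(n,'mat',np.median(P[b],0),*rect(P[b]))
    m=reg(.62,.7,-.36,-.3,.092,.18)&(p[...,0]>1.8*p[...,1]); print(n,'lever pts',P[m][np.argsort(P[m][:,2])][::6])
    for nm,z0,z1 in [('h',.088,.12)]: pass
z=np.load('top.npz');o=monitor.get_obs()
print('caps', onplane('top',[[245.7,250.05],[208.9,262.4],[255.55,286.1],[212.9,295.9]],.036))
print('button',onplane('top',[[469.7,224.7]],.101), 'tab',onplane('top',[[353.6,278.7]],.134))
E
```

```text
top box [ 0.6335 -0.2953  0.0845] ((639.3170166015625, -299.399658203125), (120.89314270019531, 81.59005737304688), 84.99610900878906) [[593.4000244140625, -356.1000061035156], [674.7000122070312, -363.20001220703125], [685.2000122070312, -242.6999969482422], [603.9000244140625, -235.60000610351562]]
top lid [0.5616 0.023  0.097 ] ((561.3990478515625, 20.741004943847656), (139.8956756591797, 191.78347778320312), 10.909632682800293) [[474.6000061035156, 101.69999694824219], [510.8999938964844, -86.69999694824219], [648.2000122070312, -60.20000076293945], [611.9000244140625, 128.10000610351562]]
top mat [ 0.4491 -0.3435  0.0019] ((448.79266357421875, -345.38409423828125), (201.5567626953125, 144.96978759765625), 86.669189453125) [[370.6000061035156, -441.79998779296875], [515.2999877929688, -450.20001220703125], [527.0, -249.0], [382.29998779296875, -240.60000610351562]]
top lever pts [[ 0.6446 -0.3217  0.0922]
 [ 0.654  -0.3235  0.095 ]
 [ 0.6488 -0.3394  0.099 ]
 [ 0.6456 -0.3228  0.1038]
 [ 0.6476 -0.3266  0.1072]
 [ 0.6473 -0.3327  0.1109]
 [ 0.6489 -0.3306  0.117 ]
 [ 0.651  -0.32
[... 1382 characters left out ...]
574 -0.3305  0.1052]
 [ 0.6562 -0.3271  0.1087]
 [ 0.6551 -0.3344  0.1125]
 [ 0.6578 -0.3236  0.117 ]
 [ 0.6586 -0.3258  0.12  ]
 [ 0.6588 -0.3315  0.125 ]
 [ 0.6546 -0.3238  0.128 ]
 [ 0.6562 -0.325   0.1318]
 [ 0.6616 -0.3335  0.1355]
 [ 0.6632 -0.3376  0.1416]
 [ 0.6593 -0.3228  0.1435]
 [ 0.6582 -0.3194  0.1469]
 [ 0.6571 -0.3198  0.1494]
 [ 0.6696 -0.3255  0.1514]
 [ 0.6634 -0.3204  0.1525]
 [ 0.6675 -0.3369  0.1565]
 [ 0.6616 -0.3381  0.1594]
 [ 0.6634 -0.3255  0.1605]
 [ 0.6698 -0.3333  0.1618]
 [ 0.6676 -0.3245  0.1629]]
caps [[0.5751 0.2726 0.036 ]
 [0.5435 0.3639 0.036 ]
 [0.4861 0.2467 0.036 ]
 [0.4607 0.3522 0.036 ]]
button [[ 0.6363 -0.2687  0.101 ]] tab [[0.5052 0.0122 0.134 ]]
```

```bash
cat > d.py <<'E'
# usage: d.py x y z yaw [tilt]: shift in tool axes (mm) and turn (deg) from measured pose
import sys
from h import *
np.set_printoptions(precision=1,suppress=True)
o=monitor.get_obs(); a=[float(v) for v in sys.argv[1:]]
R=Ro.from_euler('xyz',o['tool_rot'],degrees=True)
print('t',round(o['time_s'],1),'pos',np.round(o['tool_pos']*1000,1),'rot',o['tool_rot'],'F',o['force'],'w',round(o['grip_width']*1000,1),'q',o['qpos'])
if a:
    G=Ro.from_euler('xyz',[180,0,a[3]],degrees=True)
    print('shift',R.inv().apply(np.array(a[:3])-o['tool_pos']*1000),'turn',(R.inv()*G).as_rotvec(degrees=True))
    print('shift after turn',G.inv().apply(np.array(a[:3])-o['tool_pos']*1000))
E
```

>>> {"api": "servo_tool", "payload": {
  "commands": [0,0,-7,0,0,7.5,0,0,-7,0,0,7.5,0,0,-7,0,0,7.5,0,0,-7,0,0,7.5,0,0,-7,0,0,7.5,0,0,-7,0,0,7.5,0,0,-7,0,0,7.5,0,0,-7,0,0,7.5,0,0,-7,0,0,7.5,0,0,-7,0,0,7.5],
  "jaw": 0,
  "newtons": 20
}}

```text
time_s: 1.95
tool_pos: [0.2179, 0.6124, 0.2579]
tool_rot: [180.0, -0.0, 85.1]
force: [0.3, 0.6, -0.5]
grip_width: 0.0153
```

```bash
python3 d.py 637 -269 180 85.5
```

```text
t 1.9 pos [217.9 612.4 257.9] rot [180.   -0.   85.1] F [ 0.3  0.6 -0.5] w 15.3 q [-77.   17.    5.5  77.   -1.6  86.  -76.5]
shift [-842.5  492.8   77.8] turn [ 0.  -0.  -0.4]
shift after turn [-845.8  487.    77.9]
```

>>> {"api": "servo_tool", "payload": {
  "commands": [-42,24.6,0,0,0,0,-42,24.6,0,0,0,0,-42,24.6,0,0,0,0,-42,24.6,0,0,0,0,-42,24.6,0,0,0,0,-42,24.6,0,0,0,0,-42,24.6,0,0,0,0,-42,24.6,0,0,0,0,-42,24.6,0,0,0,0,-42,24.6,0,0,0,0]
}}

```text
time_s: 2.95
tool_pos: [0.4301, 0.1722, 0.2579]
tool_rot: [180.0, -0.1, 85.4]
force: [1.3, 0.0, 0.1]
grip_width: 0.0003
```

>>> {"api": "servo_tool", "payload": {
  "commands": [-42,24.6,0,0,0,0,-42,24.6,0,0,0,0,-42,24.6,0,0,0,0,-42,24.6,0,0,0,0,-42,24.6,0,0,0,0,-42,24.6,0,0,0,0,-42,24.6,5,0,0,0,-42,24.6,15,0,0,0,-42,24.6,20,0,0,0,-40,22,20,0,0,0]
}}

```text
time_s: 3.95
tool_pos: [0.6387, -0.2603, 0.1981]
tool_rot: [180.0, -0.0, 85.5]
force: [1.2, 0.8, 0.7]
grip_width: 0.0005
```

```bash
python3 d.py 637 -269 110 85.5; python3 - <<'E'
from h import *
o,p,d=grab('wrist','w1'); P=cloud('wrist',d,o); H=hsv(p)
m=(abs(H[...,0].astype(int)-23)<6)&(H[...,1]>150)&(H[...,2]>100)
for b,s,c in blobs(m,60): print(s,c,np.nanmedian(P[b],0),onplane('wrist',[c],.101,o))
E
```

```text
t 4.0 pos [ 638.7 -260.3  198.1] rot [180.   -0.   85.5] F [1.2 0.8 0.7] w 0.5 q [-13.8  29.2  49.8  77.4 -22.1  83.3  30.3]
shift [-8.8 -1.1 88.1] turn [ 0. -0. -0.]
shift after turn [-8.8 -1.  88.1]
[305 229  27  28 564] [317.84929078 242.54964539] [ 0.63889445 -0.26952322  0.10206082] [[ 0.63883536 -0.26967734  0.101     ]]
[297 284   6  59 230] [299.24347826 309.49565217] [ 0.63812512 -0.22827112  0.32360184] [[ 0.61632135 -0.33274641  0.101     ]]
[337 289   4  53 160] [338.5     315.90625] [ 0.64709667 -0.23021707  0.32461993] [[ 0.65252385 -0.34224288  0.101     ]]
```

View pics/w1.png

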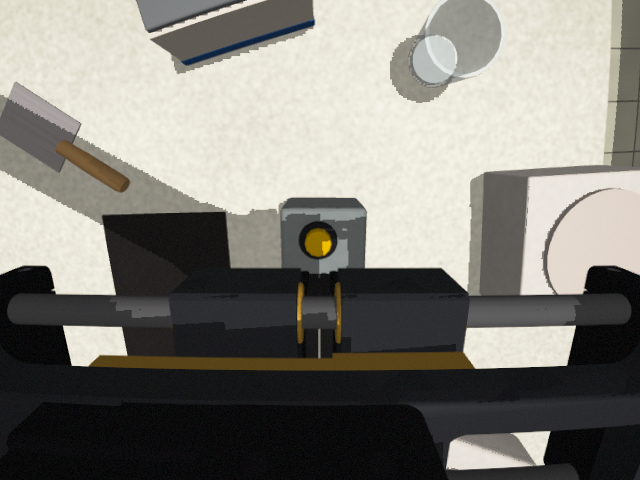

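Wrist picture: the button is at (318,242), world (0.639, -0.270, 0.101), which agrees with the top view. Pressing it.

>>> {"api": "servo_tool", "payload": {
  "commands": [-9,0,30,0,0,0,0,0,40,0,0,0,0,0,20,0,0,0,0,0,6,0,0,0,0,0,3,0,0,0,0,0,3,0,0,0,0,0,3,0,0,0,0,0,2,0,0,0,0,0,0,0,0,0]
}}

```text
time_s: 4.9
tool_pos: [0.6368, -0.2679, 0.0922]
tool_rot: [180.0, -0.0, 85.4]
force: [0.0, 0.4, 0.2]
grip_width: 0.0005
```

>>> {"api": "servo_tool", "payload": {
  "commands": [0,0,0,0,0,0,0,0,0,0,0,0]
}}

```text
time_s: 5.1
tool_pos: [0.6368, -0.268, 0.0921]
tool_rot: [180.0, 0.0, 85.4]
force: [0.1, -0.4, -0.2]
grip_width: 0.0005
```

```bash
python3 - <<'E'
from h import *
o,p,d=grab('scene','s1'); 
cv2.imwrite('pics/s1c.png',cv2.resize(p[150:290,80:260,::-1],None,fx=4,fy=4))
E
```

```text
(no output)
```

View pics/s1c.png

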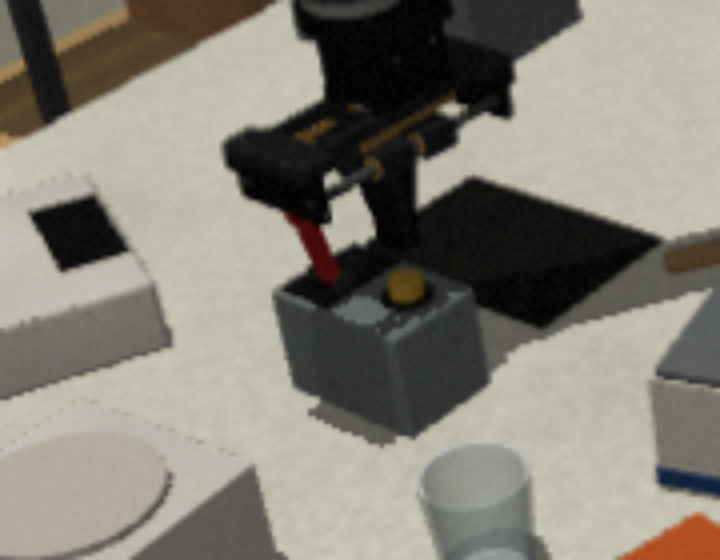

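```bash
python3 - <<'E'
from h import *
o=monitor.get_obs()
print(o['tool_pos'],project('scene',[o['tool_pos'],[.6385,-.2696,.101],[.6385,-.2696,.085]]))
o,p,d=grab('scene'); P=cloud('scene',d)
for uv in [(180,209),(180,206),(179,200),(181,220),(181,214)]: print(uv,P[uv[1],uv[0]],p[uv[1],uv[0]])
o,p,d=grab('wrist','w2')
E
```

```text
[ 0.63676489 -0.26807118  0.09209838] [[181.32626302 220.89390252]
 [179.94807588 218.33177671]
 [180.89703517 223.22519208]]
(180, 209) [ 0.64011029 -0.26107202  0.13414866] [8 5 5]
(180, 206) [ 0.6434382  -0.25556732  0.1468434 ] [7 9 8]
(179, 200) [ 0.63888843 -0.25970975  0.16190573] [ 8 11 12]
(181, 220) [ 0.64176748 -0.26349382  0.09919973] [87 66 18]
(181, 214) [ 0.50357359 -0.40094588  0.00305768] [14 15 11]
```

View pics/w2.png

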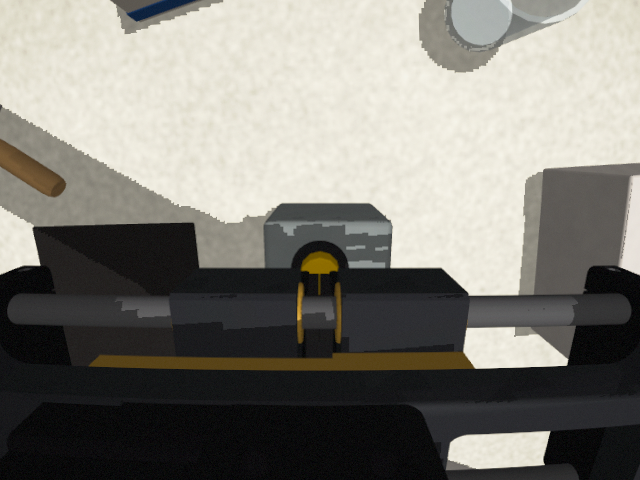

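```bash
python3 - <<'E'
from h import *
np.set_printoptions(precision=3,suppress=True)
o,p,d=grab('scene'); P=cloud('scene',d)
for v in range(196,226):
    print(v,' '.join(f'{P[v,u,2]*1000:4.0f}' for u in range(170,192)))
ow=monitor.get_obs()
print(project('wrist',[ow['tool_pos'],ow['tool_pos']+[0,0,.02]],ow))
E
```

```text
196  174  176  181  179  181  181  183  178  175  173  172  172  170  168   -0   -4   -4   -3   -6   -2   -3   -4
197  172  173  175  177  178  179  177  175  171  171  169  166  167  165   -5   -5   -1    1   -2   -1   -5   -5
198   -4  168  171  171  172  179  176  172  171  168  164  165  164  162   -4   -7   -4   -3    2   -4   -5   -1
199   -1  165  167  168  170  170  170  172  166  166  164  161  160  162   -2   -3   -1   -1   -5   -2   -2   -2
200   -1   -5  163  164  166  168  169  168  167  160  162  159  158  156   -3   -5   -4   -4   -2   -2   -2    4
201   -1   -2  157  162  162  165  164  164  162  163  155  157  157  153   -4   -2    2    1   -0    3    2    2
202   -1   -0  153  155  158  157  161  165  160  159  161  153  151  148   -1    1    1    0   -2    2   -1    2
203   -2   -6   -2  150  154  157  155  158  158  157  153  150  150  149   -3   -1    1   -1   -2   -1   -1   -2
204   -3   -2   -4  150  150  150  151  156  154  152  149  150  147  144   -1    3    0    1    0   -1    4    2
205   -6   -2   -3   -4  144  145  152  152  150  150  148  146  144  142 
[... 1658 characters left out ...]
3   80   83   84   97   97   99   99   99   99   99   95   95   87   83   87   83   81   79
221   83   79   82   84   83   82   83   98   99   97   99   96   97   94   95   92   84   85   82   81   85   82
222   82   83   82   82   82   79   84   95   93   94   96   96   93   93   88   89   86   86   87   81   82   83
223   81   86   84   83   82   87   86   89   93   93   91   92   92   89   89   89   86   86   85   82   83   81
224   84   84   82   82   84   84   84   87   87   87   91   88   89   85   86   85   84   86   81   83   84   82
225   85   85   80   79   83   84   87   85   85   84   86   87   83   84   85   88   84   81   82   82   82   80
[[316.126 267.184]
 [315.872 278.686]]
```

```bash
python3 - <<'E'
from h import *
np.set_printoptions(precision=3,suppress=True)
z=np.load('scene.npz');p,d=z['p'],z['d'];P=cloud('scene',d)
Y=np.array([0.2177,.6118,.186]); 
m=(np.linalg.norm(P[...,:2]-Y[:2],axis=2)<.15)&(P[...,2]>.1)&(P[...,2]<.3)
q=P[m]; i=np.argsort(q[:,2])[:25]; print(q[i])
cv2.imwrite('pics/s0g.png',cv2.resize(p[90:220,490:640,::-1],None,fx=4,fy=4))
print(project('scene',[Y]))
c=P[205,176:185]; o,p,d=grab('scene');P=cloud('scene',d); print(P[212,178:182],P[208,174:184])
E
```

```text
[[0.24  0.656 0.219]
 [0.209 0.568 0.219]
 [0.193 0.576 0.22 ]
 [0.208 0.56  0.22 ]
 [0.209 0.563 0.221]
 [0.243 0.65  0.222]
 [0.239 0.659 0.222]
 [0.209 0.567 0.222]
 [0.21  0.565 0.222]
 [0.208 0.57  0.223]
 [0.239 0.662 0.223]
 [0.2   0.574 0.223]
 [0.239 0.652 0.223]
 [0.245 0.653 0.223]
 [0.243 0.657 0.224]
 [0.235 0.663 0.224]
 [0.209 0.562 0.224]
 [0.242 0.65  0.224]
 [0.249 0.657 0.224]
 [0.246 0.655 0.225]
 [0.229 0.665 0.225]
 [0.207 0.571 0.225]
 [0.21  0.567 0.226]
 [0.243 0.654 0.226]
 [0.233 0.663 0.226]]
[[548.064 195.563]]
[[ 0.646 -0.265  0.127]
 [ 0.644 -0.263  0.126]
 [ 0.643 -0.26   0.126]
 [ 0.64  -0.259  0.125]] [[ 0.646 -0.277  0.136]
 [ 0.646 -0.272  0.137]
 [ 0.645 -0.27   0.137]
 [ 0.646 -0.265  0.139]
 [ 0.645 -0.262  0.14 ]
 [ 0.648 -0.256  0.143]
 [ 0.646 -0.255  0.142]
 [ 0.634 -0.263  0.133]
 [ 0.635 -0.258  0.135]
 [ 0.633 -0.257  0.135]]
```

View pics/s0g.png

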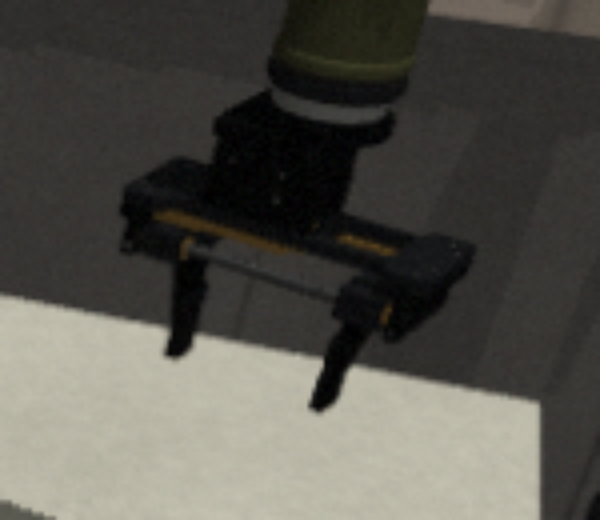

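The scene picture shows the closed fingertips at about (180,213). They are roughly 33 mm above the reported TCP, and the start picture shows the same gap. The button is untouched (zero force, lever up). I'll treat the real finger end as 33 mm behind the reported TCP along the tool and confirm that by contact on the button.

>>> {"api": "servo_tool", "payload": {
  "commands": [-1,-1.5,8,0,0,0,0,0,8,0,0,0,0,0,4,0,0,0,0,0,3,0,0,0,0,0,2,0,0,0]
}}

```text
time_s: 5.85
tool_pos: [0.6349, -0.2687, 0.0663]
tool_rot: [-180.0, -0.0, 85.4]
force: [-1.2, 0.2, 1.3]
grip_width: 0.0004
```

>>> {"api": "servo_tool", "payload": {
  "commands": [0,0,2,0,0,0,0,0,0,0,0,0]
}}

```text
time_s: 6.05
tool_pos: [0.635, -0.2688, 0.0649]
tool_rot: [-180.0, -0.0, 85.4]
force: [-0.8, -0.4, 2.2]
grip_width: 0.0001
```

>>> {"api": "servo_tool", "payload": {
  "commands": [0,0,2,0,0,0,0,0,0,0,0,0]
}}

```text
time_s: 6.25
tool_pos: [0.6352, -0.2689, 0.0631]
tool_rot: [180.0, -0.0, 85.4]
force: [-0.8, 0.9, 3.0]
grip_width: 0.0
```

>>> {"api": "servo_tool", "payload": {
  "commands": [0,0,2,0,0,0,0,0,2,0,0,0,0,0,1,0,0,0,0,0,0,0,0,0]
}}

```text
time_s: 6.65
tool_pos: [0.6353, -0.269, 0.0585]
tool_rot: [180.0, -0.0, 85.4]
force: [-2.7, 0.5, 6.6]
grip_width: 0.0007
```

```bash
python3 - <<'E'
from h import *
o,p,d=grab('scene'); 
cv2.imwrite('pics/s2c.png',cv2.resize(p[150:290,80:260,::-1],None,fx=3,fy=3))
E
```

```text
(no output)
```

View pics/s2c.png

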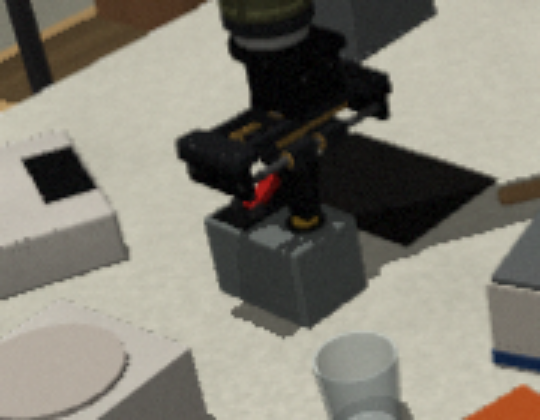

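>>> {"api": "servo_tool", "payload": {
  "commands": [0,0,-10,0,0,0,0,0,-40,0,0,0,0,0,-40,0,0,0]
}}

```text
time_s: 7.0
tool_pos: [0.6343, -0.2684, 0.1477]
tool_rot: [-179.9, -0.0, 85.4]
force: [0.4, -0.1, 0.1]
grip_width: 0.0006
```

>>> {"api": "servo_tool", "payload": {
  "commands": [0,0,0,0,0,8.5,0,0,0,0,0,8.5,0,0,0,0,0,8.5,0,0,0,0,0,8.5,0,0,0,0,0,8.5,0,0,0,0,0,8.5,0,0,0,0,0,8.5,0,0,0,0,0,8.5,0,0,0,0,0,8.5,0,0,0,0,0,8.5],
  "jaw": 42
}}

```text
time_s: 8.0
tool_pos: [0.6351, -0.2687, 0.1476]
tool_rot: [180.0, 0.0, 0.1]
force: [0.1, 0.3, 0.5]
grip_width: 0.0421
```

```bash
python3 d.py 588 -323 110 -4.5; python3 - <<'E'
from h import *
np.set_printoptions(precision=4,suppress=True)
for n in ['top','wrist','scene']:
    o,p,d=grab(n,n+'3'); P=cloud(n,d,o)
    m=(p[...,0]>2.0*p[...,1])&(p[...,0]>2*p[...,2])&(p[...,0]>60)&(P[...,1]<-.25)
    for b,s,c in blobs(m,12): print(n,s,c,np.nanmedian(P[b],0),np.nanmin(P[b],0),np.nanmax(P[b],0))
E
```

```text
t 8.0 pos [ 635.1 -268.7  147.6] rot [180.    0.    0.1] F [0.1 0.3 0.5] w 42.1 q [-21.6  38.5  65.9  81.6 -35.   82.1 -45.8]
shift [-47.2  54.2  37.6] turn [0.  0.  4.6]
shift after turn [-42.7  57.8  37.6]
wrist [ 385  229   23   67 1344] [396.6443 261.1302] [ 0.6275 -0.3272  0.1032] [ 0.6044 -0.3395  0.0874] [ 0.649  -0.2996  0.2152]
scene [161 198  21  21 142] [171.8239 207.3521] [ 0.6067 -0.3212  0.1069] [ 0.579  -0.3345  0.0897] [ 0.6498 -0.3103  0.1237]
```

View pics/wrist3.png

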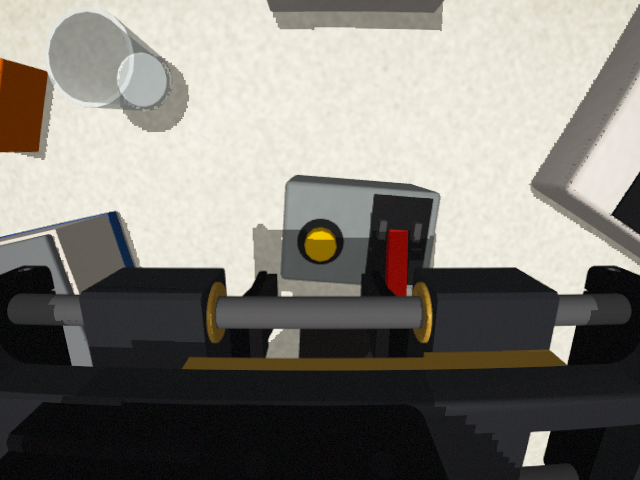

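q3 is close to its limit (66 of 71), so I'll take the lever with the jaw half a turn the other way.

>>> {"api": "servo_tool", "payload": {
  "commands": [0,0,0,0,0,-8.5,0,0,0,0,0,-8.5,0,0,0,0,0,-8.5,0,0,0,0,0,-8.5,0,0,0,0,0,-8.5,0,0,0,0,0,-8.5,0,0,0,0,0,-8.5,0,0,0,0,0,-8.5,0,0,0,0,0,-8.5,0,0,0,0,0,-8.5]
}}

```text
time_s: 9.15
tool_pos: [0.6351, -0.2689, 0.148]
tool_rot: [180.0, -0.0, 86.0]
force: [-0.5, -0.2, -0.3]
grip_width: 0.0422
```

>>> {"api": "servo_tool", "payload": {
  "commands": [0,0,0,0,0,-8.5,0,0,0,0,0,-8.5,0,0,0,0,0,-8.5,0,0,0,0,0,-8.5,0,0,0,0,0,-8.5,0,0,0,0,0,-8.5,0,0,0,0,0,-8.5,0,0,0,0,0,-8.5,0,0,0,0,0,-8.5,0,0,0,0,0,-8.5]
}}

```text
time_s: 10.15
tool_pos: [0.635, -0.269, 0.148]
tool_rot: [-180.0, 0.0, 171.0]
force: [-0.6, -0.3, 0.7]
grip_width: 0.042
```

```bash
python3 d.py 589 -324 110 175.5; python3 - <<'E'
from h import *
np.set_printoptions(precision=4,suppress=True)
for n in ['wrist']:
    o,p,d=grab(n,n+'4'); P=cloud(n,d,o)
    m=(p[...,0]>2.0*p[...,1])&(p[...,0]>2*p[...,2])&(p[...,0]>60)&(P[...,1]<-.25)
    for b,s,c in blobs(m,12): print(n,s,c,np.nanmedian(P[b],0),np.nanmin(P[b],0),np.nanmax(P[b],0))
E
```

```text
t 10.2 pos [ 635. -269.  148.] rot [-180.    0.  171.] F [-0.6 -0.3  0.7] w 42.0 q [ -2.2  26.4  31.9  80.9 -14.   76.5 111.3]
shift [ 36.8 -61.5  38. ] turn [-0.   0.  -4.5]
shift after turn [ 41.6 -58.4  38. ]
wrist [ 207  178   49   96 2540] [232.8713 221.2079] [ 0.6016 -0.325   0.1173] [ 0.5749 -0.3415  0.0863] [ 0.6515 -0.3135  0.1293]
```

View pics/wrist4.png

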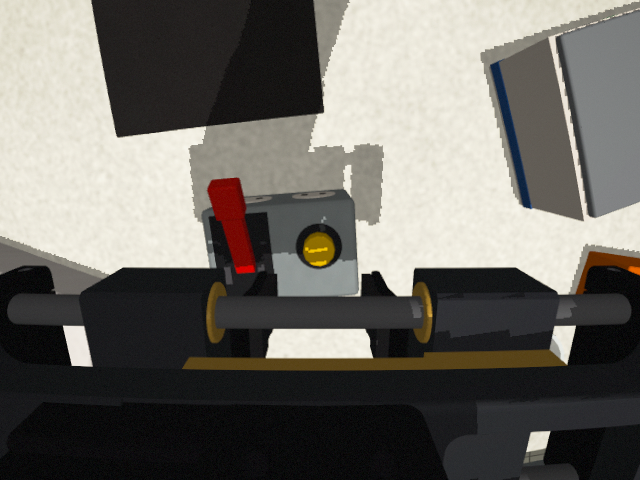

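```bash
python3 - <<'E'
from h import *
np.set_printoptions(precision=4,suppress=True)
o,p,d=grab('wrist'); P=cloud('wrist',d,o)
m=(p[...,0]>2.0*p[...,1])&(p[...,0]>2*p[...,2])&(p[...,0]>60)&(P[...,1]<-.25)&(P[...,2]<.14)
q=P[m]
for x in np.arange(.57,.66,.01):
    s=q[abs(q[:,0]-x)<.005]
    if len(s): print(x,len(s),s[:,1].min(),s[:,1].max(),np.median(s[:,1]),np.percentile(s[:,2],90))
E
```

```text
0.57 4 -0.3310930322514174 -0.326289931851799 -0.33014399190123067 0.11882598015157968
0.58 498 -0.33338408894236493 -0.3135576227495008 -0.32276404871648084 0.12797646809013763
0.59 485 -0.3344653997333796 -0.31399415077735615 -0.32288991542905154 0.12593762380161572
0.6 387 -0.33498671772143895 -0.31454727252042675 -0.3240246746902277 0.12125260439682288
0.61 298 -0.3409756865422183 -0.3187184375040106 -0.3250134874013131 0.11406054323542861
0.62 281 -0.340983902257327 -0.3192629035450779 -0.3259954973126895 0.10947873942233188
0.63 257 -0.34027946176533796 -0.32011609170934313 -0.3268674389406416 0.10497664645020625
0.64 231 -0.3392755729727485 -0.32107427253381127 -0.3275605770128094 0.10030418725883211
0.65 101 -0.3392316047782277 -0.3217415070595987 -0.32925502561033615 0.09586903487467069
```

>>> {"api": "servo_tool", "payload": {
  "commands": [0,0,0,0,0,-4.5,20.8,-29,0,0,0,0,20.8,-29,0,0,0,0,0,0,30,0,0,0,0,0,30,0,0,0,0,0,21,0,0,0,0,0,0,0,0,0]
}}

```text
time_s: 10.95
tool_pos: [0.5861, -0.3215, 0.0633]
tool_rot: [179.9, -0.3, 174.8]
force: [-0.2, 0.4, -0.6]
grip_width: 0.0423
```

>>> {"api": "servo_tool", "payload": {
  "commands": [0,0,0,0,0,0,0,0,0,0,0,0,0,0,0,0,0,0,0,0,0,0,0,0],
  "jaw": 5,
  "newtons": 6
}}

```text
time_s: 11.35
tool_pos: [0.5893, -0.3241, 0.0683]
tool_rot: [-179.9, 0.1, 174.9]
force: [0.0, 0.6, 2.4]
grip_width: 0.0197
```

```bash
python3 d.py; python3 - <<'E'
from h import *
o,p,d=grab('scene'); cv2.imwrite('pics/s5c.png',cv2.resize(p[150:290,80:260,::-1],None,fx=3,fy=3))
import numpy as np
# arc: hinge-grip, angle from vertical 65 -> -10
prev=None
for a in [65,55,45,35,25,15,5,-2,-8]:
    r=np.deg2rad(a); x=-66*np.sin(r); z=66*np.cos(r)
    if prev: print(a,'dx',round(x-prev[0],1),'dz',round(z-prev[1],1))
    prev=(x,z)
E
```

```text
t 11.3 pos [ 589.3 -324.1   68.3] rot [-179.9    0.1  174.9] F [0.  0.6 2.4] w 19.7 q [  2.9  27.6  31.5  88.9 -15.2  67.6 122.2]
55 dx 5.8 dz 10.0
45 dx 7.4 dz 8.8
35 dx 8.8 dz 7.4
25 dx 10.0 dz 5.8
15 dx 10.8 dz 3.9
5 dx 11.3 dz 2.0
-2 dx 8.1 dz 0.2
-8 dx 6.9 dz -0.6
```

View pics/s5c.png

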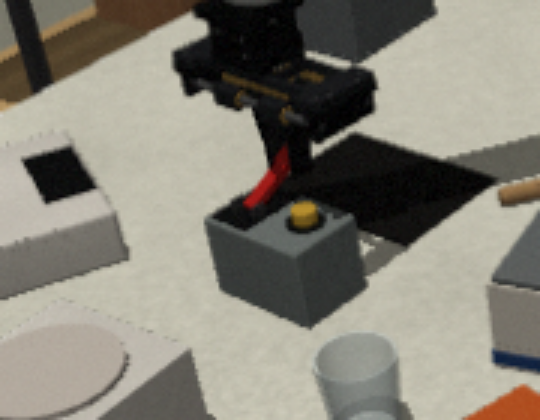

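>>> {"api": "servo_tool", "payload": {
  "commands": [-5.8,0,-10,0,0,0,-7.4,0,-8.8,0,0,0,-8.8,0,-7.4,0,0,0,-10,0,-5.8,0,0,0,-10.8,0,-3.9,0,0,0,-11.3,0,-2,0,0,0,-8.1,0,-0.2,0,0,0,-6.9,0,0.6,0,0,0,0,0,0,0,0,0]
}}

```text
time_s: 12.3
tool_pos: [0.6591, -0.3297, 0.1052]
tool_rot: [-179.9, 0.2, 175.0]
force: [0.6, -2.1, 4.2]
grip_width: 0.0204
```

>>> {"api": "servo_tool", "payload": {
  "commands": [0,0,0,0,0,0]
}}

```text
time_s: 12.4
tool_pos: [0.6582, -0.3296, 0.1052]
tool_rot: [-180.0, 0.1, 174.9]
force: [0.7, -2.1, 3.8]
grip_width: 0.02
```

```bash
python3 d.py; python3 - <<'E'
from h import *
o,p,d=grab('scene'); cv2.imwrite('pics/s6c.png',cv2.resize(p[150:290,80:260,::-1],None,fx=3,fy=3))
E
```

```text
t 12.4 pos [ 658.2 -329.6  105.2] rot [-180.     0.1  174.9] F [ 0.7 -2.1  3.8] w 20.0 q [  4.3  33.7  30.7  75.9 -17.1  74.8 120.1]
```

View pics/s6c.png

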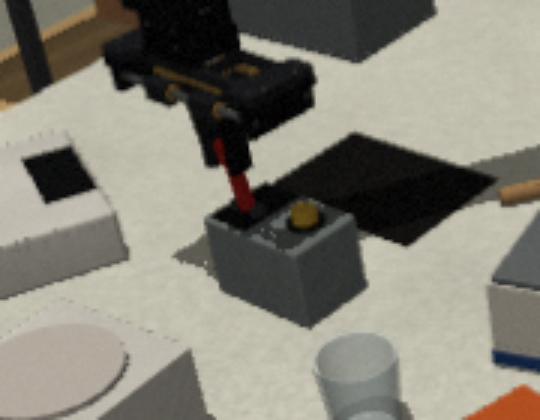

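>>> {"api": "servo_tool", "payload": {
  "commands": [0,0,0,0,0,0,0,0,0,0,0,0,0,0,0,0,0,0,0,0,0,0,0,0],
  "jaw": 40,
  "newtons": 20
}}

```text
time_s: 12.85
tool_pos: [0.6569, -0.3283, 0.1036]
tool_rot: [179.9, -0.1, 174.9]
force: [-0.3, -0.5, -0.0]
grip_width: 0.0385
```

>>> {"api": "servo_tool", "payload": {
  "commands": [0,0,-15,0,0,0,0,0,-30,0,0,0,0,0,-40,0,0,0,0,0,-40,0,0,0]
}}

```text
time_s: 13.25
tool_pos: [0.657, -0.3289, 0.2316]
tool_rot: [180.0, 0.0, 174.9]
force: [0.8, 0.4, 0.7]
grip_width: 0.0404
```

```bash
python3 d.py 507 11 220 101; python3 - <<'E'
from h import *
np.set_printoptions(precision=4,suppress=True)
o,p,d=grab('scene'); cv2.imwrite('pics/s7c.png',cv2.resize(p[150:290,80:260,::-1],None,fx=3,fy=3))
P=cloud('scene',d)
m=(p[...,0]>2.0*p[...,1])&(p[...,0]>2*p[...,2])&(p[...,0]>60)&(P[...,1]<-.25)&(P[...,2]>.14)
print(np.median(P[m],0),P[m].max(0))
E
```

```text
t 13.2 pos [ 657.  -328.9  231.6] rot [180.    0.  174.9] F [0.8 0.4 0.7] w 40.4 q [  4.8  30.6  32.1  65.6 -15.7  87.8 118.6]
shift [179.5 325.3  11.6] turn [ 0.  -0.  73.9]
shift after turn [362.3 -82.4  11.6]
[ 0.6655 -0.3244  0.1525] [ 0.6705 -0.316   0.1649]
```

View pics/s7c.png

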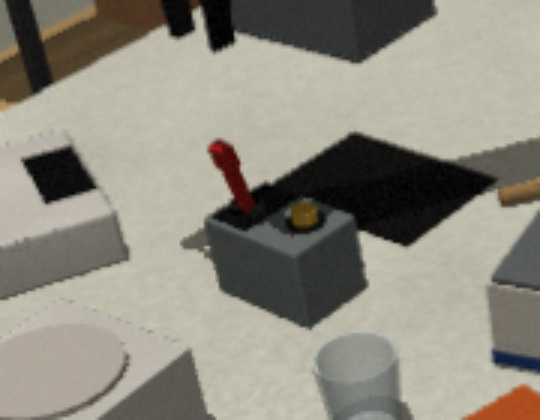

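The lever stays up at its stop (grip at z 0.153). Now to the lid tab.

>>> {"api": "servo_tool", "payload": {
  "commands": [0,0,0,0,0,8.2,0,0,0,0,0,8.2,0,0,0,0,0,8.2,0,0,0,0,0,8.2,0,0,0,0,0,8.2,0,0,0,0,0,8.2,0,0,0,0,0,8.2,0,0,0,0,0,8.2,0,0,0,0,0,8.3]
}}

```text
time_s: 14.2
tool_pos: [0.6574, -0.329, 0.2304]
tool_rot: [179.9, 0.0, 100.7]
force: [0.8, -0.4, 0.6]
grip_width: 0.0399
```

>>> {"api": "servo_tool", "payload": {
  "commands": [45,-10.3,0,0,0,0,45,-10.3,0,0,0,0,45,-10.3,0,0,0,0,45,-10.3,0,0,0,0,45,-10.3,0,0,0,0,45,-10.3,0,0,0,0,45,-10.3,0,0,0,0,30,-10,0,0,0,0,0,0,10,0,0,0]
}}

```text
time_s: 15.1
tool_pos: [0.5104, -0.0005, 0.2212]
tool_rot: [179.8, -0.2, 101.5]
force: [0.5, 0.5, -0.4]
grip_width: 0.0396
```

```bash
python3 d.py 507 11 90 101; python3 - <<'E'
from h import *
np.set_printoptions(precision=4,suppress=True)
n='wrist'
o,p,d=grab(n,'w8'); P=cloud(n,d,o); H=hsv(p)
m=(abs(H[...,0].astype(int)-112)<12)&(H[...,1]>140)&(H[...,2]>50)&(P[...,2]>.1)
for b,s,c in blobs(m,60):
    q=P[b]; print(s,c,np.nanmedian(q,0)); t=q[q[:,2]>.13]; 
    if len(t)>20:
        r=cv2.minAreaRect((t[:,:2]*1000).astype(np.float32)); print(r)
m=(P[...,2]>.092)&(P[...,2]<.103)&(P[...,0]<.7)
b=max(blobs(m),key=lambda a:a[1][4]); q=P[b[0]]; r=cv2.minAreaRect((q[:,:2]*1000).astype(np.float32)); print('lid',b[1],r,cv2.boxPoints(r))
E
```

```text
t 15.1 pos [510.4  -0.5 221.2] rot [179.8  -0.2 101.5] F [ 0.5  0.5 -0.4] w 39.6 q [-44.3  -1.1  41.5 101.2   0.5  79.5   8.6]
shift [ 11.4  -1.5 131.3] turn [ 0.2 -0.2  0.5]
shift after turn [ 12.   -1.1 131.2]
[310 195  14  50 660] [316.5091 219.4576] [0.5074 0.0125 0.1348]
((507.8919372558594, 10.61219310760498), (11.163203239440918, 38.87531661987305), 11.213582038879395)
lid [  302   111   154   185 24129] ((562.083251953125, 27.22504425048828), (140.07725524902344, 175.5336151123047), 11.206439971923828) [[476.323   99.7068]
 [510.437  -72.48  ]
 [647.8435 -45.2567]
 [613.7295 126.9301]]
```

View pics/w8.png

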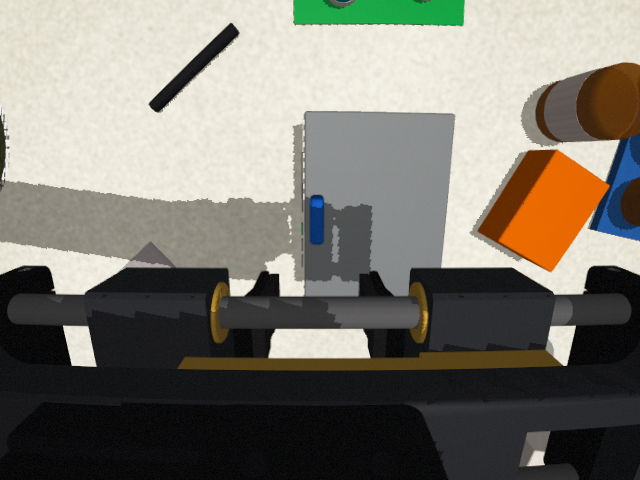

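>>> {"api": "servo_tool", "payload": {
  "commands": [11.8,-0.3,0,0,0,0.3,0,0,40,0,0,0,0,0,40,0,0,0,0,0,10,0,0,0,0,0,0,0,0,0,0,0,0,0,0,0]
}}

```text
time_s: 15.75
tool_pos: [0.5097, 0.0045, 0.131]
tool_rot: [179.9, 0.0, 100.6]
force: [0.1, 0.5, 0.4]
grip_width: 0.0397
```

```bash
python3 d.py 507.8 11 72 101.2; python3 - <<'E'
from h import *
o,p,d=grab('scene'); cv2.imwrite('pics/s9c.png',cv2.resize(p[150:290,210:390,::-1],None,fx=4,fy=4))
E
```

```text
t 15.8 pos [509.7   4.5 131. ] rot [179.9   0.  100.6] F [0.1 0.5 0.4] w 39.7 q [-43.8   3.1  41.9 108.5  -2.2  69.1   9.5]
shift [ 6.8 -0.8 59. ] turn [ 0.1  0.  -0.6]
shift after turn [ 6.7 -0.6 59. ]
```

View pics/s9c.png

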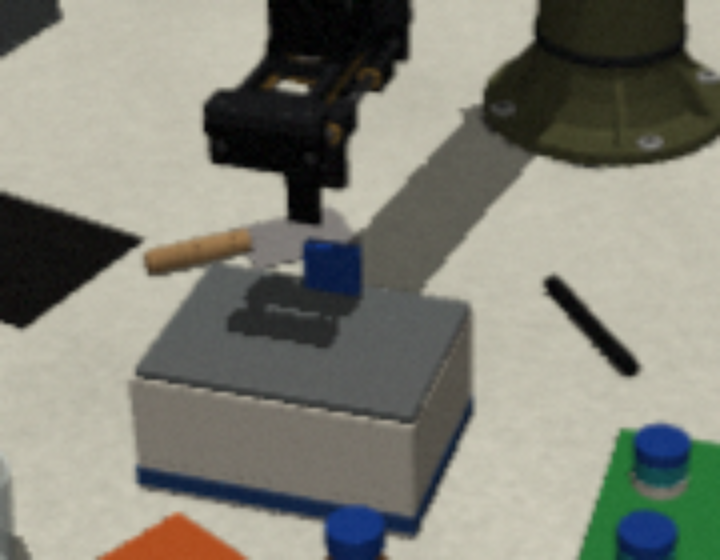

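>>> {"api": "servo_tool", "payload": {
  "commands": [6.7,-0.6,0,0,0,-0.6,0,0,20,0,0,0,0,0,20,0,0,0,0,0,10,0,0,0,0,0,9,0,0,0,0,0,0,0,0,0]
}}

```text
time_s: 16.4
tool_pos: [0.506, 0.012, 0.0699]
tool_rot: [-179.9, 0.0, 101.3]
force: [0.6, -0.6, 0.0]
grip_width: 0.0399
```

>>> {"api": "servo_tool", "payload": {
  "commands": [0,0,0,0,0,0,0,0,0,0,0,0,0,0,0,0,0,0,0,0,0,0,0,0,0,0,0,0,0,0],
  "jaw": 0,
  "newtons": 45
}}

```text
time_s: 16.9
tool_pos: [0.5066, 0.0119, 0.0707]
tool_rot: [180.0, -0.0, 101.3]
force: [0.8, -0.0, 1.4]
grip_width: 0.0115
```

```bash
python3 d.py; python3 - <<'E'
from h import *
o,p,d=grab('scene'); cv2.imwrite('pics/s10c.png',cv2.resize(p[150:290,210:390,::-1],None,fx=4,fy=4))
E
```

```text
t 16.9 pos [506.6  11.9  70.7] rot [180.   -0.  101.3] F [ 0.8 -0.   1.4] w 11.5 q [-43.2   7.1  41.6 112.7  -5.3  62.1  12. ]
```

View pics/s10c.png

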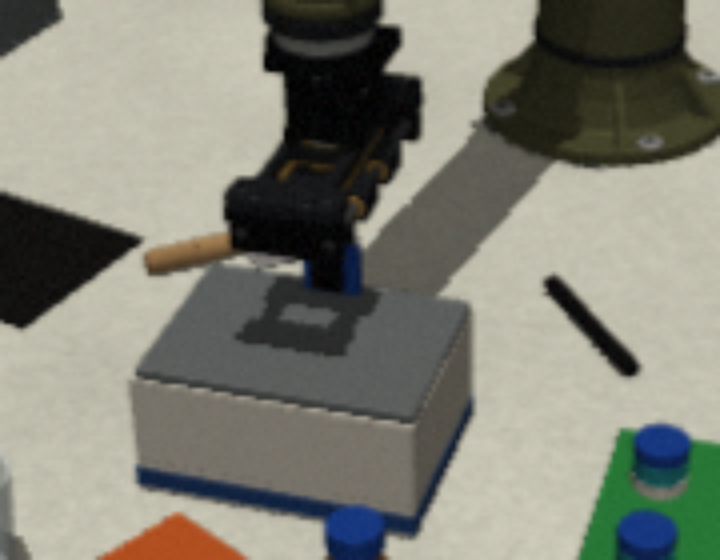

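>>> {"api": "servo_tool", "payload": {
  "commands": [0,-0.57,-4.12,1.9,0,0,0,-0.57,-4.12,1.9,0,0,0,-0.57,-4.12,1.9,0,0,0,-0.57,-4.12,1.9,0,0,0,-0.57,-4.12,1.9,0,0,0,-0.57,-4.12,1.9,0,0,0,-0.57,-4.12,1.9,0,0,0,-0.57,-4.12,1.9,0,0,0,-0.57,-4.12,1.9,0,0]
}}

```text
time_s: 17.85
tool_pos: [0.5057, 0.0117, 0.1079]
tool_rot: [-162.8, -0.0, 101.3]
force: [-2.1, -0.9, 0.3]
grip_width: 0.0117
```

>>> {"api": "servo_tool", "payload": {
  "commands": [0,0,0,0,0,0,0,0,0,0,0,0,0,0,0,0,0,0,0,0,0,0,0,0,0,0,0,0,0,0]
}}

```text
time_s: 18.35
tool_pos: [0.5061, 0.0119, 0.1076]
tool_rot: [-162.9, -0.0, 101.3]
force: [0.8, 0.8, -1.6]
grip_width: 0.0119
```

```bash
python3 d.py; python3 - <<'E'
from h import *
np.set_printoptions(precision=4,suppress=True)
o,p,d=grab('scene'); cv2.imwrite('pics/s11c.png',cv2.resize(p[150:290,210:390,::-1],None,fx=4,fy=4))
P=cloud('scene',d); X=P[...,0];Y=P[...,1]
g=(p.max(2).astype(int)-p.min(2)<25)&(P[...,2]>.093)&(P[...,2]<.14)&(X>.54)&(X<.66)&(abs(Y-.03)<.1)
q=P[g]; c=q.mean(0); n=np.linalg.svd(q-c,full_matrices=False)[2][2]; n*=np.sign(n[2]); print(len(q),'tilt',np.rad2deg(np.arccos(n[2])),n,'max x z:',q[q[:,0]>.63].mean(0) if (q[:,0]>.63).any() else '')
E
```

```text
t 18.4 pos [506.1  11.9 107.6] rot [-162.9   -0.   101.3] F [ 0.8  0.8 -1.6] w 11.9 q [-38.3  22.3  40.9  95.4 -10.4  84.4  16.4]
2028 tilt 16.65221090955989 [0.2808 0.0569 0.9581] max x z: [ 0.6363 -0.0234  0.0972]
```

View pics/s11c.png

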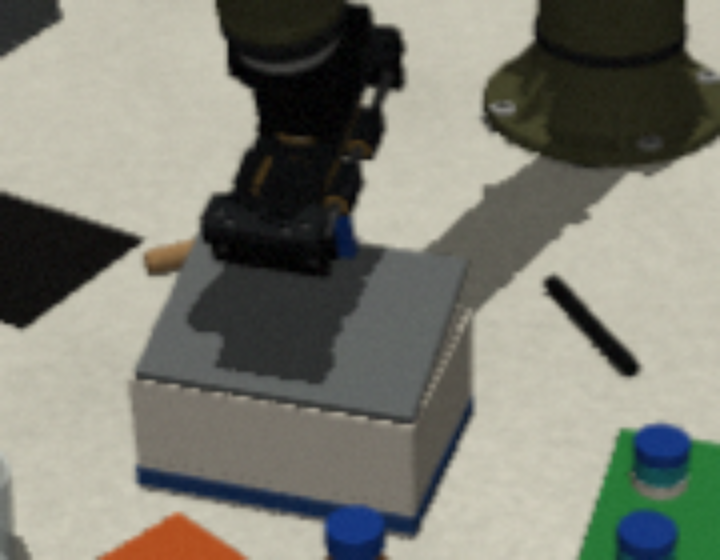

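>>> {"api": "servo_tool", "payload": {
  "commands": [0,0.71,4.11,-1.9,0,0,0,0.71,4.11,-1.9,0,0,0,0.71,4.11,-1.9,0,0,0,0.71,4.11,-1.9,0,0,0,0.71,4.11,-1.9,0,0,0,0.71,4.11,-1.9,0,0,0,0.71,4.11,-1.9,0,0,0,0.71,4.11,-1.9,0,0,0,0.71,4.11,-1.9,0,0]
}}

```text
time_s: 19.3
tool_pos: [0.5064, 0.0119, 0.0706]
tool_rot: [179.9, -0.0, 101.3]
force: [-10.1, -1.8, 33.1]
grip_width: 0.0117
```

>>> {"api": "servo_tool", "payload": {
  "commands": [0,0,-2,0,0,0,0,0,-6,0,0,0,0,0,-12,0,0,0,0,0,-15,0,0,0,0,0,-15,0,0,0,0,0,-15,0,0,0,0,0,-15,0,0,0,0,0,-10,0,0,0,0,0,-5,0,0,0,0,0,0,0,0,0]
}}

```text
time_s: 20.3
tool_pos: [0.5068, 0.0119, 0.1659]
tool_rot: [179.9, -0.0, 101.3]
force: [-0.6, -0.5, -2.8]
grip_width: 0.0118
```

```bash
python3 d.py; python3 - <<'E'
from h import *
np.set_printoptions(precision=4,suppress=True)
o,p,d=grab('scene'); cv2.imwrite('pics/s12c.png',cv2.resize(p[130:290,200:400,::-1],None,fx=3,fy=3))
P=cloud('scene',d); X=P[...,0];Y=P[...,1]
g=(p.max(2).astype(int)-p.min(2)<25)&(P[...,2]>.17)&(P[...,2]<.22)&(X>.57)&(X<.66)&(abs(Y-.03)<.1)
q=P[g]; c=q.mean(0); n=np.linalg.svd(q-c,full_matrices=False)[2][2]; n*=np.sign(n[2]); print(len(q),c,'tilt',np.rad2deg(np.arccos(n[2])),n)
E
```

```text
t 20.3 pos [506.8  11.9 165.9] rot [179.9  -0.  101.3] F [-0.6 -0.5 -2.8] w 11.8 q [-45.3   0.7  41.7 106.2  -0.5  73.2   7.9]
1103 [0.6042 0.0269 0.1899] tilt 1.8233886372915917 [0.0315 0.0043 0.9995]
```

View pics/s12c.png

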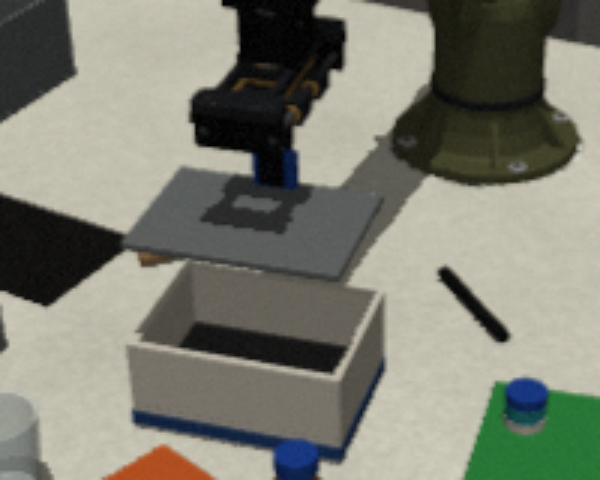

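>>> {"api": "servo_tool", "payload": {
  "commands": [0,0,0,0,0,4.8,0,0,0,0,0,4.8,0,0,0,0,0,4.9,-10,-2.6,0,0,0,0,-20,-5.2,0,0,0,0,-30,-7.8,0,0,0,0,-35,-9.1,0,0,0,0,-40,-10.4,0,0,0,0,-40,-10.4,0,0,0,0,-40,-10.4,0,0,0,0]
}}

```text
time_s: 21.35
tool_pos: [0.4364, -0.2029, 0.1649]
tool_rot: [-180.0, -0.0, 86.8]
force: [0.8, -0.1, -2.0]
grip_width: 0.012
```

>>> {"api": "servo_tool", "payload": {
  "commands": [-40,-10.4,0,0,0,0,-35,-9.1,0,0,0,0,-30,-7.8,0,0,0,0,-20,-5.2,0,0,0,0,-12,-3.1,0,0,0,0,-6.5,-1.7,0,0,0,0,0,0,0,0,0,0,0,0,0,0,0,0,0,0,0,0,0,0]
}}

```text
time_s: 22.25
tool_pos: [0.3937, -0.34, 0.1651]
tool_rot: [180.0, -0.1, 86.9]
force: [0.8, -0.3, -1.9]
grip_width: 0.0116
```

```bash
python3 d.py 394.1 -340.9 10 86.8; python3 - <<'E'
from h import *
np.set_printoptions(precision=4,suppress=True)
o,p,d=grab('scene'); cv2.imwrite('pics/s13c.png',cv2.resize(p[100:270,120:320,::-1],None,fx=3,fy=3))
E
```

```text
t 22.2 pos [ 393.7 -340.   165.1] rot [180.   -0.1  86.9] F [ 0.8 -0.3 -1.9] w 11.6 q [-24.5   4.5  66.  105.   -4.3  73.3  39.6]
shift [ -1.    0.4 155.1] turn [ 0.  -0.1  0.1]
shift after turn [ -0.9   0.4 155.1]
```

View pics/s13c.png

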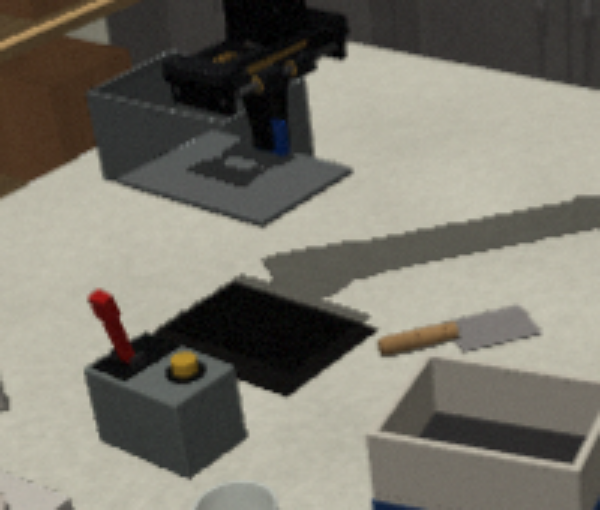

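>>> {"api": "servo_tool", "payload": {
  "commands": [-1,0,15,0,0,0,0,0,25,0,0,0,0,0,30,0,0,0,0,0,30,0,0,0,0,0,25,0,0,0,0,0,15,0,0,0,0,0,10,0,0,0,0,0,8,0,0,0,0,0,5,0,0,0,0,0,0,0,0,0]
}}

```text
time_s: 23.3
tool_pos: [0.3936, -0.342, 0.0022]
tool_rot: [180.0, -0.0, 86.8]
force: [0.6, 0.0, -2.3]
grip_width: 0.0117
```

```bash
python3 d.py 394.1 -340.9 -8.3 86.8
```

```text
t 23.3 pos [ 393.6 -342.     2.2] rot [180.   -0.   86.8] F [ 0.6  0.  -2.3] w 11.7 q [-12.9  20.8  58.9 114.5 -21.4  56.4  53.4]
shift [ 1.1  0.4 10.5] turn [ 0. -0.  0.]
shift after turn [ 1.1  0.5 10.5]
```

>>> {"api": "servo_tool", "payload": {
  "commands": [0,0,4,0,0,0,0,0,3,0,0,0,0,0,2,0,0,0,0,0,0,0,0,0,0,0,0,0,0,0]
}}

```text
time_s: 23.8
tool_pos: [0.3935, -0.3419, -0.0067]
tool_rot: [180.0, 0.0, 86.8]
force: [0.6, 0.0, -2.3]
grip_width: 0.0118
```

```bash
python3 d.py
```

```text
t 23.8 pos [ 393.5 -341.9   -6.7] rot [180.    0.   86.8] F [ 0.6  0.  -2.3] w 11.8 q [-12.2  21.6  58.2 114.8 -22.4  55.5  54.1]
```

>>> {"api": "servo_tool", "payload": {
  "commands": [0,0,1,0,0,0,0,0,1,0,0,0,0,0,0,0,0,0]
}}

```text
time_s: 24.1
tool_pos: [0.3936, -0.342, -0.0083]
tool_rot: [180.0, -0.0, 86.8]
force: [-0.8, 1.9, 3.1]
grip_width: 0.0119
```

>>> {"api": "servo_tool", "payload": {
  "commands": [0,0,1,0,0,0,0,0,0,0,0,0]
}}

```text
time_s: 24.3
tool_pos: [0.3936, -0.3419, -0.0084]
tool_rot: [180.0, -0.1, 86.8]
force: [-4.2, 4.8, 14.8]
grip_width: 0.0119
```

```bash
python3 d.py; python3 - <<'E'
from h import *
np.set_printoptions(precision=4,suppress=True)
o,p,d=grab('scene'); cv2.imwrite('pics/s14c.png',cv2.resize(p[100:270,120:320,::-1],None,fx=3,fy=3))
P=cloud('scene',d); X=P[...,0];Y=P[...,1]
g=(p.max(2).astype(int)-p.min(2)<25)&(P[...,2]>.010)&(P[...,2]<.04)&(X>.43)&(X<.515)&(abs(Y+.344)<.09)
q=P[g]; c=q.mean(0); n=np.linalg.svd(q-c,full_matrices=False)[2][2]; n*=np.sign(n[2]); print(len(q),c,'tilt',np.rad2deg(np.arccos(n[2])),n)
E
```

```text
t 24.3 pos [ 393.6 -341.9   -8.4] rot [180.   -0.1  86.8] F [-4.2  4.8 14.8] w 11.9 q [-11.9  21.9  58.  114.8 -22.7  55.4  54.3]
816 [ 0.4742 -0.3422  0.0162] tilt 0.08784280574307113 [0.0015 0.0004 1.    ]
```

View pics/s14c.png

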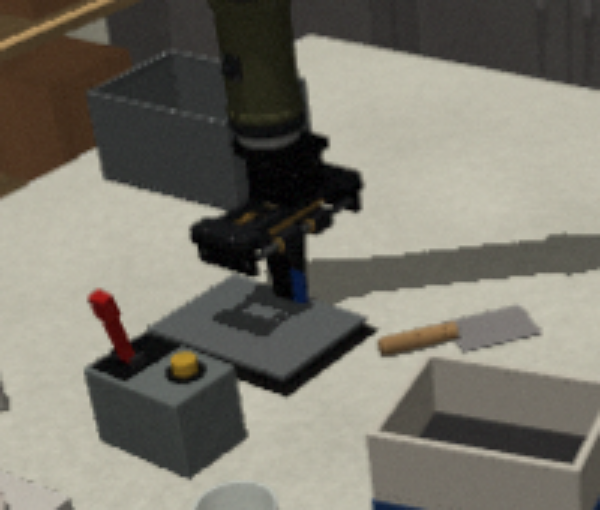

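>>> {"api": "servo_tool", "payload": {
  "commands": [0,0,-0.8,0,0,0,0,0,0,0,0,0,0,0,0,0,0,0,0,0,0,0,0,0],
  "jaw": 40
}}

```text
time_s: 24.75
tool_pos: [0.3935, -0.3419, -0.0091]
tool_rot: [180.0, 0.0, 86.8]
force: [0.5, 0.5, -0.5]
grip_width: 0.0348
```

>>> {"api": "servo_tool", "payload": {
  "commands": [0,0,-10,0,0,0,0,0,-30,0,0,0,0,0,-45,0,0,0,0,0,-45,0,0,0,0,0,-45,0,0,0,0,0,0,0,0,0]
}}

```text
time_s: 25.35
tool_pos: [0.3964, -0.345, 0.1721]
tool_rot: [179.4, 0.2, 86.8]
force: [0.1, -0.7, -0.6]
grip_width: 0.0397
```

```bash
cat > cups.py <<'E'
from h import *
np.set_printoptions(precision=4,suppress=True)
import sys
o,p,d=grab('top','top_'+sys.argv[1]); P=cloud('top',d); H=hsv(p)
m=(abs(H[...,0].astype(int)-112)<12)&(H[...,1]>140)&(H[...,2]>40)
for b,s,c in blobs(m,60):
    z=np.nanmedian(P[b][:,2]); 
    if .03<z<.075: print('cup',s,c.round(1),onplane('top',[c],z)[0])
    elif .02<z<.2: print('blue',s[4],c.round(1),onplane('top',[c],z)[0])
E
python3 cups.py 15; python3 d.py 575 272 180 101; python3 - <<'E'
from h import *
z=cv2.imread('pics/top_15.png')
cv2.imwrite('pics/tc15.png',cv2.resize(z[190:360,180:550],None,fx=2,fy=2))
E
```

```text
blue 145 [282.5 162.6] [0.7698 0.1776 0.1489]
cup [227 225  14  14 153] [233.1 231.5] [0.621  0.3049 0.0363]
cup [202 256  15  14 172] [208.9 262.4] [0.5433 0.3636 0.0371]
cup [249 279  15  15 169] [255.5 286.1] [0.4861 0.2468 0.037 ]
cup [206 289  15  15 179] [213.  295.9] [0.4608 0.3518 0.037 ]
cup [484 323  18   5  71] [492.5 325.3] [ 0.3935 -0.3383  0.053 ]
t 25.4 pos [ 395.3 -343.3  169.2] rot [179.6   0.   86.8] F [0.6 0.7 0.3] w 39.9 q [-25.    4.5  66.8 104.6  -4.5  73.4  39.9]
shift [624.3 145.4 -10.3] turn [  0.4   0.1 -14.2]
shift after turn [569.7 293.8 -10.8]
```

View pics/tc15.png

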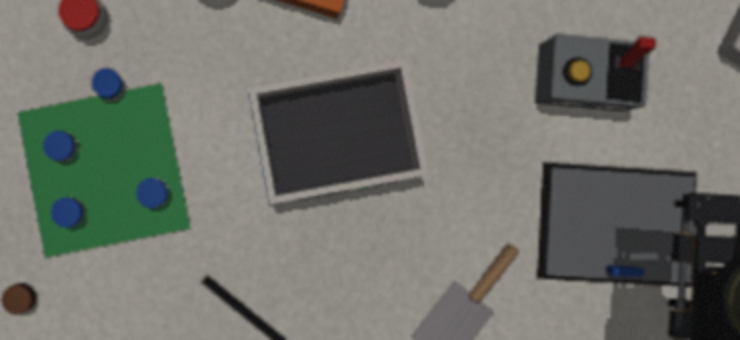

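Top picture: the cup that was at (246,250) has been knocked to (233,231), world (0.621, 0.305), at the edge of the mat. The other three cups are unmoved, and the lid lies flat on the black mat. I'll take the knocked cup first.

>>> {"api": "servo_tool", "payload": {
  "commands": [0,0,0,0,0,-7.1,0,0,0,0,0,-7.1,42.4,24.7,0,0,0,0,42.4,24.7,0,0,0,0,42.4,24.7,0,0,0,0,42.4,24.7,0,0,0,0,42.4,24.7,0,0,0,0,42.4,24.7,0,0,0,0,42.4,24.7,0,0,0,0,42.4,24.7,0,0,0,0],
  "jaw": 58
}}

```text
time_s: 26.4
tool_pos: [0.522, 0.0306, 0.1648]
tool_rot: [-179.9, -0.0, 101.0]
force: [0.7, -0.5, -0.3]
grip_width: 0.0576
```

>>> {"api": "servo_tool", "payload": {
  "commands": [42.4,24.7,0,0,0,0,42.4,24.7,0,0,0,0,42.4,24.7,0,0,0,0,42.4,24.7,0,0,0,0,20,12,0,0,0,0,0,0,0,0,0,0,0,0,0,0,0,0]
}}

```text
time_s: 27.1
tool_pos: [0.5943, 0.2352, 0.1643]
tool_rot: [-179.8, 0.1, 101.0]
force: [-0.7, -1.0, -0.1]
grip_width: 0.0579
```

```bash
python3 d.py 621 305 50 101; cat > wc.py <<'E'
from h import *
import sys
np.set_printoptions(precision=4,suppress=True)
o,p,d=grab('wrist','wc_'+sys.argv[1]); P=cloud('wrist',d,o); H=hsv(p)
m=(abs(H[...,0].astype(int)-112)<14)&(H[...,1]>140)&(H[...,2]>40)&(P[...,2]>.028)&(P[...,2]<.075)
for b,s,c in blobs(m,200):
    q=P[b]; z=np.percentile(q[:,2],80); t=q[q[:,2]>z-.006]; e,r=cv2.minEnclosingCircle((t[:,:2]*1000).astype(np.float32))
    print(s,c.round(1),'z',z.round(4),'circle',np.round(e,1),round(r,1),'med',np.median(t,0))
E
python3 wc.py 1
```

```text
t 27.1 pos [594.3 235.2 164.3] rot [-179.8    0.1  101. ] F [-0.7 -1.  -0.1] w 57.9 q [-52.8  20.2  36.8  87.7 -12.2  76.3  -3.8]
shift [ 63.7  39.8 114. ] turn [-0.2  0.1  0. ]
shift after turn [ 63.4  39.5 114.3]
[ 177   48   44   46 1540] [198.8  70.6] z 0.0397 circle [463.9 351.8] 19.0 med [0.4644 0.3521 0.039 ]
[ 271   52   42   45 1500] [291.6  74.1] z 0.0397 circle [545.9 363.5] 18.9 med [0.5461 0.3636 0.0391]
[ 344  137   41   41 1289] [364.  157.1] z 0.0393 circle [624.3 306. ] 18.9 med [0.6242 0.3059 0.0385]
[ 192  173   40   39 1259] [211.5 191.6] z 0.0397 circle [488.8 246.9] 18.8 med [0.4894 0.2475 0.0391]
```

View pics/wc_1.png

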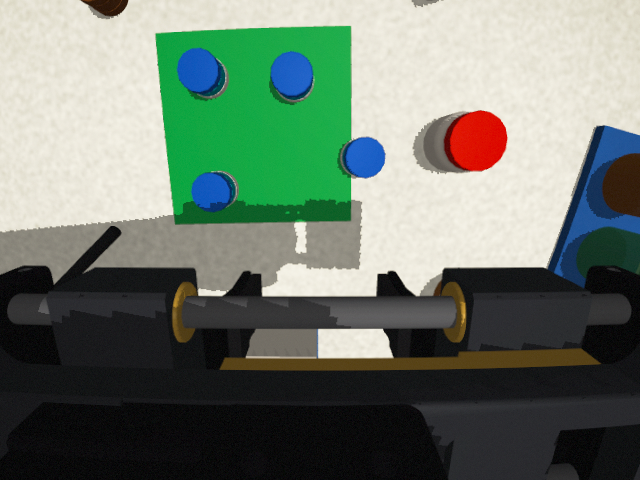

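>>> {"api": "servo_tool", "payload": {
  "commands": [32,20.5,0,0,0,0,31.6,20.6,0,0,0,0,0,0,0,0,0,0,0,0,30,0,0,0,0,0,35,0,0,0,0,0,35,0,0,0,0,0,0,0,0,0]
}}

```text
time_s: 27.85
tool_pos: [0.6193, 0.3022, 0.0608]
tool_rot: [-179.4, 0.2, 100.9]
force: [-0.8, -0.6, -1.1]
grip_width: 0.0581
```

```bash
python3 d.py 622.5 305.5 -21 101; python3 - <<'E'
from h import *
o,p,d=grab('scene'); cv2.imwrite('pics/s16c.png',cv2.resize(p[180:350,300:500,::-1],None,fx=3,fy=3))
E
```

```text
t 27.9 pos [619.3 302.2  60.8] rot [-179.4    0.2  100.9] F [-0.8 -0.6 -1.1] w 58.1 q [-52.3  31.2  33.5  85.8 -17.7  69.   -5.3]
shift [ 2.9  4.5 81.7] turn [-0.6  0.2 -0.1]
shift after turn [ 2.6  3.7 81.8]
```

View pics/s16c.png

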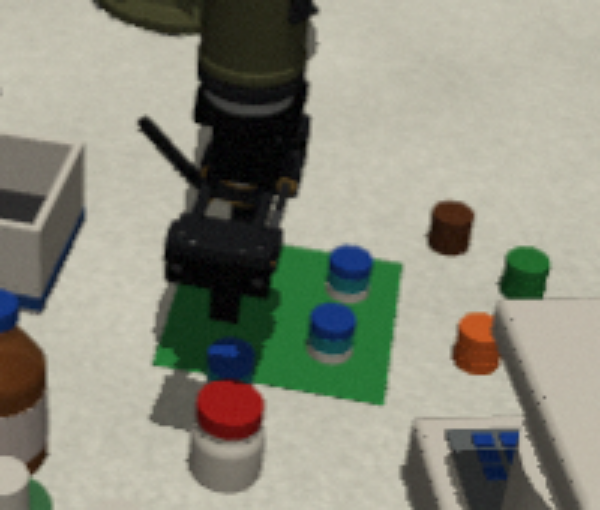

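>>> {"api": "servo_tool", "payload": {
  "commands": [2,2.5,10,0,0,0,0,0,25,0,0,0,0,0,25,0,0,0,0,0,15,0,0,0,0,0,6,0,0,0,0,0,0,0,0,0]
}}

```text
time_s: 28.5
tool_pos: [0.6256, 0.3088, -0.0147]
tool_rot: [180.0, -0.0, 101.0]
force: [-0.1, -0.2, 0.0]
grip_width: 0.0579
```

>>> {"api": "servo_tool", "payload": {
  "commands": [0,0,0,0,0,0,0,0,0,0,0,0,0,0,0,0,0,0,0,0,0,0,0,0],
  "jaw": 20,
  "newtons": 20
}}

```text
time_s: 28.9
tool_pos: [0.6256, 0.3091, -0.014]
tool_rot: [180.0, -0.0, 101.0]
force: [-0.8, -0.3, 3.1]
grip_width: 0.0375
```

>>> {"api": "servo_tool", "payload": {
  "commands": [0,0,-10,0,0,0,0,0,-30,0,0,0,0,0,-40,0,0,0,0,0,-40,0,0,0,0,0,-30,0,0,0,0,0,0,0,0,0]
}}

```text
time_s: 29.5
tool_pos: [0.6287, 0.3098, 0.1418]
tool_rot: [179.4, -0.2, 101.0]
force: [0.6, 0.4, -0.7]
grip_width: 0.0375
```

```bash
python3 d.py 587.8 -34.4 130 101; python3 - <<'E'
from h import *
o,p,d=grab('scene'); cv2.imwrite('pics/s17c.png',cv2.resize(p[150:350,280:480,::-1],None,fx=3,fy=3))
# tub rim
np.set_printoptions(precision=1,suppress=True)
o,p,d=grab('top','t17'); P=cloud('top',d)
m=(P[...,2]>.08)&(P[...,2]<.1)&(P[...,0]<.7)&(P[...,0]>.43)&(abs(P[...,1]-.02)<.15)
for b,s,c in blobs(m,100): r=cv2.minAreaRect((P[b][:,:2]*1000).astype(np.float32)); print(s,r)
E
```

```text
t 29.5 pos [628.7 309.8 141.8] rot [179.4  -0.2 101. ] F [ 0.6  0.4 -0.7] w 37.5 q [-52.9  28.2  34.8  80.2 -16.2  76.   -6.6]
shift [-330.1 -106.     9.7] turn [ 0.6 -0.2  0. ]
shift after turn [-330.1 -105.9   11.8]
[304 220  90  72 950] ((561.6182861328125, 20.483985900878906), (140.461669921875, 192.58319091796875), 10.970653533935547)
```

View pics/s17c.png

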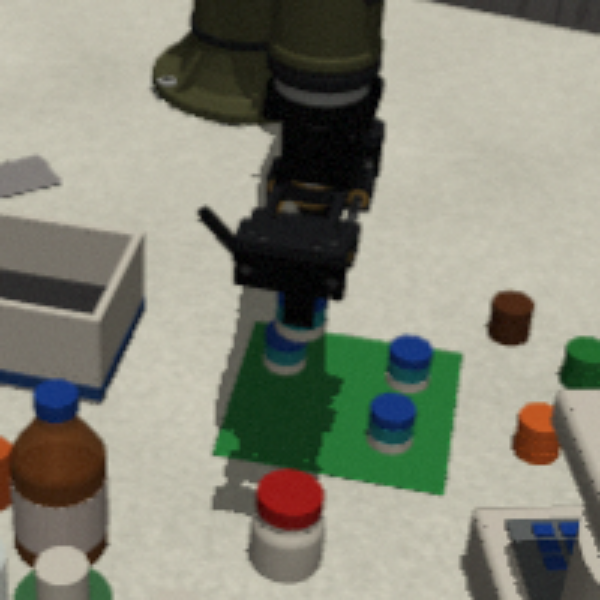

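>>> {"api": "servo_tool", "payload": {
  "commands": [-35,-11.3,0,0,0,0,-45,-14.5,0,0,0,0,-45,-14.5,0,0,0,0,-45,-14.5,0,0,0,0,-45,-14.5,0,0,0,0,-45,-14.5,0,0,0,0,-40,-12.8,0,0,0,0,-29,-9.4,0,0,0,0,0,0,0,0,0,0,0,0,0,0,0,0]
}}

```text
time_s: 30.6
tool_pos: [0.583, -0.0347, 0.1337]
tool_rot: [-179.9, -0.0, 100.9]
force: [-1.4, -0.1, -1.4]
grip_width: 0.0374
```

```bash
python3 d.py 587.5 -33.5 14 101
```

```text
t 30.6 pos [583.  -34.7 133.7] rot [-179.9   -0.   100.9] F [-1.4 -0.1 -1.4] w 37.4 q [-36.3  15.   43.6  98.2 -10.9  71.3  20.8]
shift [  0.3   4.9 119.7] turn [-0.1 -0.  -0.1]
shift after turn [  0.3   4.6 119.7]
```

>>> {"api": "servo_tool", "payload": {
  "commands": [0.3,4.7,10,0,0,0,0,0,25,0,0,0,0,0,25,0,0,0,0,0,25,0,0,0,0,0,15,0,0,0,0,0,10,0,0,0,0,0,4,0,0,0,0,0,2,0,0,0,0,0,0,0,0,0]
}}

```text
time_s: 31.5
tool_pos: [0.5894, -0.0332, 0.0196]
tool_rot: [179.9, 0.0, 101.0]
force: [-0.2, -0.0, -0.7]
grip_width: 0.037
```

>>> {"api": "servo_tool", "payload": {
  "commands": [0,0,1.5,0,0,0,0,0,0,0,0,0]
}}

```text
time_s: 31.7
tool_pos: [0.5891, -0.0331, 0.0181]
tool_rot: [179.9, -0.0, 101.0]
force: [-0.5, -0.4, -0.1]
grip_width: 0.0374
```

>>> {"api": "servo_tool", "payload": {
  "commands": [0,0,2,0,0,0,0,0,1,0,0,0,0,0,0,0,0,0]
}}

```text
time_s: 32.0
tool_pos: [0.5886, -0.0332, 0.0144]
tool_rot: [-180.0, -0.0, 101.0]
force: [0.2, -0.5, -0.9]
grip_width: 0.037
```

>>> {"api": "servo_tool", "payload": {
  "commands": [0,0,1,0,0,0,0,0,0,0,0,0]
}}

```text
time_s: 32.2
tool_pos: [0.5888, -0.0332, 0.0138]
tool_rot: [180.0, -0.0, 101.0]
force: [-0.8, -0.1, 2.2]
grip_width: 0.0374
```

>>> {"api": "servo_tool", "payload": {
  "commands": [0,0,0,0,0,0,0,0,0,0,0,0,0,0,-10,0,0,0,0,0,-30,0,0,0,0,0,-45,0,0,0,0,0,-40,0,0,0,0,0,0,0,0,0],
  "jaw": 50
}}

```text
time_s: 32.9
tool_pos: [0.5931, -0.0339, 0.1454]
tool_rot: [179.3, 0.0, 101.0]
force: [-0.1, 0.2, -0.2]
grip_width: 0.0501
```

>>> {"api": "servo_tool", "payload": {
  "commands": [40,3.3,0,0,0,0,40,3.3,0,0,0,0,40,3.3,0,0,0,0,40,3.3,0,0,0,0,40,3.3,0,0,0,0,40,3.3,0,0,0,0,40,3.3,0,0,0,0,40,3.3,0,0,0,0,30,2.5,0,0,0,0,0,0,0,0,0,0],
  "jaw": 58
}}

```text
time_s: 33.9
tool_pos: [0.5476, 0.3228, 0.1378]
tool_rot: [-180.0, -0.1, 101.5]
force: [-0.2, 0.1, -0.7]
grip_width: 0.0583
```

```bash
python3 cups.py 20; python3 wc.py 2;  python3 d.py 545 363.6 -14 101
```

```text
blue 146 [282.5 162.6] [0.7698 0.1775 0.149 ]
cup [364 239  15  15 180] [370.9 245.9] [ 0.5861 -0.0352  0.0627]
cup [248 279  16  15 164] [255.3 286. ] [0.4863 0.2472 0.0375]
cup [484 323  18   5  70] [492.4 325.3] [ 0.3934 -0.3382  0.0527]
[531   0  20  22 329] [540.6  10. ] z 0.0687 circle [675.6 520. ] 8.6 med [0.6745 0.5191 0.068 ]
[552   0  19  17 247] [560.6   7. ] z 0.0688 circle [690.3 527. ] 9.2 med [0.6888 0.5256 0.068 ]
[511   4  20  24 334] [520.4  15.4] z 0.0687 circle [661.2 512.1] 8.5 med [0.6606 0.5116 0.0681]
[ 206  153   45   44 1522] [228.2 174.2] z 0.0396 circle [463.5 352.6] 18.9 med [0.464 0.353 0.039]
[ 303  158   43   44 1468] [323.9 179.6] z 0.0398 circle [545.6 364.2] 18.6 med [0.5454 0.3645 0.0391]
[219 271  24  25 266] [229.2 281.9] z 0.0395 circle [479.5 254. ] 14.8 med [0.4777 0.2556 0.0388]
t 34.0 pos [549.8 316.2 138.2] rot [-180.     0.1  101.1] F [-0.3 -0.8 -0.1] w 58.1 q [-59.1  20.   33.7  90.4 -11.4  73.1 -12.6]
shift [ 47.6   4.5 152.2] turn [-0.   0.1  0.1]
shift after turn [ 47.4   4.3 152.2]
```

View pics/top_20.png

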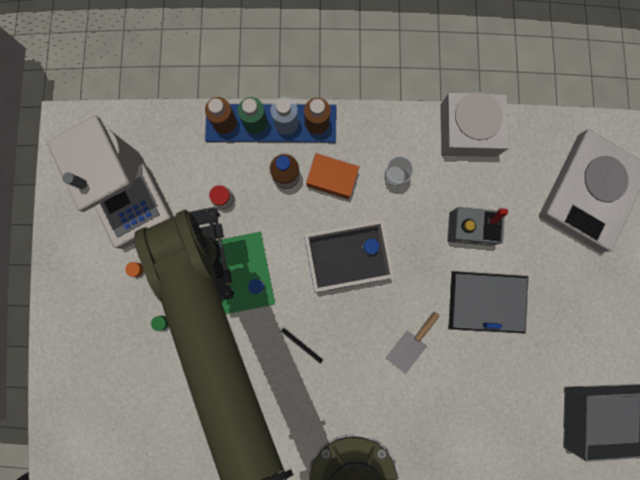

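>>> {"api": "servo_tool", "payload": {
  "commands": [24,2.2,0,0,0,0,24,2.2,0,0,0,0,0,0,0,0,0,0,0,0,30,0,0,0,0,0,35,0,0,0,0,0,25,0,0,0,0,0,0,0,0,0]
}}

```text
time_s: 34.7
tool_pos: [0.5427, 0.3614, 0.0444]
tool_rot: [-179.6, 0.2, 101.0]
force: [-0.0, -0.3, -0.4]
grip_width: 0.058
```

```bash
python3 d.py 545 364 -12 101
```

```text
t 34.7 pos [542.7 361.4  44.4] rot [-179.6    0.2  101. ] F [-0.  -0.3 -0.4] w 58.0 q [-60.   27.   31.1  92.7 -14.9  65.  -14.2]
shift [ 2.3  3.2 56.4] turn [-0.4  0.2 -0. ]
shift after turn [ 2.1  2.8 56.4]
```

>>> {"api": "servo_tool", "payload": {
  "commands": [0,0,20,0,0,0,0,0,25,0,0,0,0,0,11,0,0,0,0,0,0,0,0,0]
}}

```text
time_s: 35.1
tool_pos: [0.5448, 0.3632, -0.008]
tool_rot: [-179.9, 0.1, 101.0]
force: [-0.4, -0.3, 0.4]
grip_width: 0.0581
```

>>> {"api": "servo_tool", "payload": {
  "commands": [0,0,0,0,0,0,0,0,0,0,0,0,0,0,0,0,0,0,0,0,0,0,0,0],
  "jaw": 20
}}

```text
time_s: 35.5
tool_pos: [0.5459, 0.3643, -0.0063]
tool_rot: [179.9, -0.1, 101.0]
force: [-0.6, -0.7, 3.5]
grip_width: 0.0368
```

>>> {"api": "servo_tool", "payload": {
  "commands": [0,0,-10,0,0,0,0,0,-30,0,0,0,0,0,-40,0,0,0,0,0,-40,0,0,0,0,0,-30,0,0,0,0,0,0,0,0,0]
}}

```text
time_s: 36.1
tool_pos: [0.5485, 0.3653, 0.149]
tool_rot: [179.5, -0.3, 101.0]
force: [0.6, 0.3, -1.2]
grip_width: 0.0371
```

```bash
python3 d.py 552.2 -1.3 130 101
```

```text
t 36.1 pos [548.5 365.3 149. ] rot [179.5  -0.3 101. ] F [ 0.6  0.3 -1.2] w 37.1 q [-61.1  22.1  32.8  86.5 -12.3  74.5 -16. ]
shift [-360.7  -66.4   16.7] turn [ 0.5 -0.3 -0. ]
shift after turn [-360.6  -66.3   19. ]
```

>>> {"api": "servo_tool", "payload": {
  "commands": [-30,-5.3,0,0,0,0,-42,-7.4,0,0,0,0,-45,-8,0,0,0,0,-45,-8,0,0,0,0,-45,-8,0,0,0,0,-45,-8,0,0,0,0,-45,-8,0,0,0,0,-40,-7,0,0,0,0,-23,-4,0,0,0,0,0,0,0,0,0,0]
}}

```text
time_s: 37.1
tool_pos: [0.5508, -0.0072, 0.1425]
tool_rot: [-180.0, 0.1, 100.6]
force: [0.2, -0.0, -0.4]
grip_width: 0.0371
```

>>> {"api": "servo_tool", "payload": {
  "commands": [0,0,0,0,0,0,0,0,0,0,0,0]
}}

```text
time_s: 37.3
tool_pos: [0.5514, 0.0001, 0.1422]
tool_rot: [-180.0, -0.0, 101.1]
force: [0.4, 1.3, -1.2]
grip_width: 0.0372
```

```bash
python3 d.py 552.2 -1.3 20 101
```

```text
t 37.3 pos [551.4   0.1 142.2] rot [-180.    -0.   101.1] F [ 0.4  1.3 -1.2] w 37.2 q [-42.6   9.5  44.2 102.2  -7.   71.1  14.7]
shift [ -1.7   0.6 122.2] turn [-0.  -0.   0.1]
shift after turn [ -1.6   0.6 122.2]
```

>>> {"api": "servo_tool", "payload": {
  "commands": [-1,0.6,10,0,0,0,0,0,25,0,0,0,0,0,25,0,0,0,0,0,25,0,0,0,0,0,15,0,0,0,0,0,12,0,0,0,0,0,5,0,0,0,0,0,2,0,0,0,0,0,0,0,0,0,0,0,0,0,0,0]
}}

```text
time_s: 38.3
tool_pos: [0.5532, -0.0025, 0.0244]
tool_rot: [179.9, -0.0, 101.0]
force: [0.4, -0.2, -1.4]
grip_width: 0.0372
```

>>> {"api": "servo_tool", "payload": {
  "commands": [0,0,1.5,0,0,0,0,0,0,0,0,0]
}}

```text
time_s: 38.5
tool_pos: [0.5526, -0.0025, 0.0223]
tool_rot: [180.0, -0.0, 101.0]
force: [-0.7, -0.3, -0.6]
grip_width: 0.0371
```

>>> {"api": "servo_tool", "payload": {
  "commands": [0,0,1.2,0,0,0,0,0,0,0,0,0]
}}

```text
time_s: 38.7
tool_pos: [0.5523, -0.0025, 0.0208]
tool_rot: [180.0, -0.0, 101.0]
force: [-0.5, 0.1, -0.8]
grip_width: 0.037
```

>>> {"api": "servo_tool", "payload": {
  "commands": [0,0,1.2,0,0,0,0,0,0,0,0,0]
}}

```text
time_s: 38.9
tool_pos: [0.5525, -0.0026, 0.0197]
tool_rot: [180.0, -0.0, 101.0]
force: [-0.2, 0.6, -0.2]
grip_width: 0.0373
```

>>> {"api": "servo_tool", "payload": {
  "commands": [0,0,0.8,0,0,0,0,0,0,0,0,0]
}}

```text
time_s: 39.1
tool_pos: [0.5525, -0.0025, 0.0196]
tool_rot: [180.0, -0.0, 101.0]
force: [-2.0, 0.8, 4.9]
grip_width: 0.0369
```

>>> {"api": "servo_tool", "payload": {
  "commands": [0,0,0,0,0,0,0,0,0,0,0,0,0,0,-10,0,0,0,0,0,-30,0,0,0,0,0,-45,0,0,0,0,0,-40,0,0,0,0,0,0,0,0,0],
  "jaw": 50
}}

```text
time_s: 39.8
tool_pos: [0.5567, -0.0029, 0.1502]
tool_rot: [179.4, -0.0, 101.0]
force: [-0.6, 0.8, -0.2]
grip_width: 0.0496
```

>>> {"api": "servo_tool", "payload": {
  "commands": [30,-1.9,0,0,0,0,40,-2.5,0,0,0,0,40,-2.5,0,0,0,0,40,-2.5,0,0,0,0,40,-2.5,0,0,0,0,35,-2.2,0,0,0,0,20,-1.2,0,0,0,0,12.4,-0.8,0,0,0,0,0,0,0,0,0,0,0,0,0,0,0,0],
  "jaw": 58
}}

```text
time_s: 40.8
tool_pos: [0.4879, 0.2455, 0.1438]
tool_rot: [180.0, 0.1, 100.9]
force: [1.2, 0.0, 0.6]
grip_width: 0.058
```

```bash
python3 cups.py 21; python3 wc.py 3;  python3 d.py 487.5 247 -12 101
```

```text
blue 145 [282.4 162.6] [0.7698 0.1778 0.1493]
cup [364 239  15  15 180] [370.9 245.9] [ 0.5861 -0.0351  0.063 ]
cup [350 253  15  15 184] [357.1 260.2] [ 0.5511 -0.0014  0.063 ]
cup [484 323  18   5  68] [492.6 325.4] [ 0.3932 -0.3387  0.0524]
[ 290   78   44   47 1625] [311.9 101. ] z 0.0397 circle [463.1 352.1] 19.0 med [0.4631 0.3521 0.0391]
[ 298  207   41   41 1312] [317.7 227. ] z 0.0398 circle [488.1 247. ] 18.6 med [0.488  0.2474 0.0392]
t 40.9 pos [488.1 245.1 143.9] rot [180.    0.  100.9] F [ 0.1 -0.4 -0.3] w 57.9 q [-60.6   7.7  34.  102.5  -4.5  71.1 -14.5]
shift [  2.1  -0.3 155.9] turn [ 0.   0.  -0.1]
shift after turn [  2.   -0.2 155.9]
```

View pics/wc_3.png

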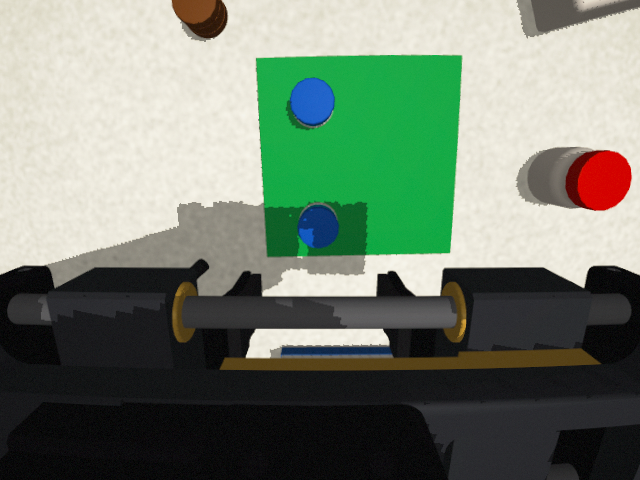

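>>> {"api": "servo_tool", "payload": {
  "commands": [2,-0.2,20,0,0,0,0,0,35,0,0,0,0,0,35,0,0,0,0,0,30,0,0,0,0,0,22,0,0,0,0,0,13,0,0,0,0,0,0,0,0,0,0,0,0,0,0,0]
}}

```text
time_s: 41.7
tool_pos: [0.4877, 0.2487, -0.0103]
tool_rot: [179.9, -0.0, 101.0]
force: [-0.0, 0.3, 0.8]
grip_width: 0.0577
```

>>> {"api": "servo_tool", "payload": {
  "commands": [0,0,0,0,0,0,0,0,0,0,0,0,0,0,0,0,0,0,0,0,0,0,0,0],
  "jaw": 20
}}

```text
time_s: 42.1
tool_pos: [0.4871, 0.2493, -0.0105]
tool_rot: [179.9, -0.0, 101.0]
force: [-0.3, -0.2, 2.0]
grip_width: 0.0375
```

>>> {"api": "servo_tool", "payload": {
  "commands": [0,0,-10,0,0,0,0,0,-30,0,0,0,0,0,-40,0,0,0,0,0,-40,0,0,0,0,0,-30,0,0,0,0,0,0,0,0,0,0,0,0,0,0,0]
}}

```text
time_s: 42.8
tool_pos: [0.487, 0.2491, 0.1397]
tool_rot: [179.9, -0.1, 101.0]
force: [-0.1, -0.4, -1.6]
grip_width: 0.0374
```

```bash
python3 d.py 571.8 43.3 130 101
```

```text
t 42.8 pos [487.  249.1 139.7] rot [179.9  -0.1 101. ] F [-0.1 -0.4 -1.6] w 37.4 q [-61.2   8.   34.3 102.8  -4.8  70.5 -14.5]
shift [-218.3   43.9    9.5] turn [ 0.1 -0.1  0. ]
shift after turn [-218.2   44.     9.7]
```

>>> {"api": "servo_tool", "payload": {
  "commands": [-25,5,0,0,0,0,-40,8,0,0,0,0,-40,8,0,0,0,0,-40,8,0,0,0,0,-35,7,0,0,0,0,-25,5,0,0,0,0,-13,3,0,0,0,0,0,0,0,0,0,0,0,0,0,0,0,0]
}}

```text
time_s: 43.7
tool_pos: [0.5708, 0.0449, 0.138]
tool_rot: [-179.9, -0.0, 101.1]
force: [0.9, 0.9, -1.3]
grip_width: 0.0373
```

```bash
python3 d.py 571.8 43.3 15 101
```

```text
t 43.7 pos [570.8  44.9 138. ] rot [-179.9   -0.   101.1] F [ 0.9  0.9 -1.3] w 37.3 q [-44.4  12.9  42.9  99.5  -9.3  71.3  11.8]
shift [ -1.8   0.9 123. ] turn [-0.1 -0.   0.1]
shift after turn [ -1.7   0.7 123. ]
```

>>> {"api": "servo_tool", "payload": {
  "commands": [-1,0.5,10,0,0,0,0,0,25,0,0,0,0,0,25,0,0,0,0,0,25,0,0,0,0,0,18,0,0,0,0,0,12,0,0,0,0,0,4,0,0,0,0,0,1.5,0,0,0,0,0,0,0,0,0,0,0,0,0,0,0]
}}

```text
time_s: 44.7
tool_pos: [0.5731, 0.0427, 0.0192]
tool_rot: [179.9, -0.0, 101.0]
force: [0.8, -0.8, -0.9]
grip_width: 0.0373
```

>>> {"api": "servo_tool", "payload": {
  "commands": [0,0,1,0,0,0,0,0,0,0,0,0]
}}

```text
time_s: 44.9
tool_pos: [0.5726, 0.0426, 0.0177]
tool_rot: [180.0, -0.0, 101.0]
force: [-0.1, -0.7, -0.6]
grip_width: 0.0373
```

>>> {"api": "servo_tool", "payload": {
  "commands": [0,0,1,0,0,0,0,0,0,0,0,0]
}}

```text
time_s: 45.1
tool_pos: [0.5723, 0.0425, 0.0163]
tool_rot: [180.0, -0.0, 101.0]
force: [-0.2, 0.9, -0.5]
grip_width: 0.0372
```

>>> {"api": "servo_tool", "payload": {
  "commands": [0,0,1,0,0,0,0,0,0,0,0,0]
}}

```text
time_s: 45.3
tool_pos: [0.5725, 0.0425, 0.0156]
tool_rot: [180.0, -0.0, 101.0]
force: [-0.6, 0.8, 0.8]
grip_width: 0.0368
```

>>> {"api": "servo_tool", "payload": {
  "commands": [0,0,0.7,0,0,0,0,0,0,0,0,0]
}}

```text
time_s: 45.5
tool_pos: [0.5725, 0.0425, 0.0155]
tool_rot: [180.0, -0.0, 101.0]
force: [-2.6, 0.8, 6.2]
grip_width: 0.0372
```

>>> {"api": "servo_tool", "payload": {
  "commands": [0,0,0,0,0,0,0,0,0,0,0,0,0,0,-10,0,0,0,0,0,-30,0,0,0,0,0,-45,0,0,0,0,0,-40,0,0,0,0,0,0,0,0,0],
  "jaw": 50
}}

```text
time_s: 46.2
tool_pos: [0.5767, 0.0424, 0.1462]
tool_rot: [179.4, -0.0, 101.0]
force: [0.8, -0.5, 0.3]
grip_width: 0.0496
```

>>> {"api": "servo_tool", "payload": {
  "commands": [30,-4.5,0,0,0,0,42,-6.3,0,0,0,0,45,-6.8,0,0,0,0,45,-6.8,0,0,0,0,45,-6.8,0,0,0,0,45,-6.8,0,0,0,0,40,-6,0,0,0,0,20,-3,0,0,0,0,13,-2,0,0,0,0,0,0,0,0,0,0],
  "jaw": 58
}}

```text
time_s: 47.2
tool_pos: [0.4612, 0.3536, 0.1393]
tool_rot: [-180.0, 0.0, 101.2]
force: [-0.4, 0.4, -0.4]
grip_width: 0.0577
```

>>> {"api": "servo_tool", "payload": {
  "commands": [0,0,0,0,0,0]
}}

```text
time_s: 47.3
tool_pos: [0.4629, 0.3505, 0.1396]
tool_rot: [180.0, 0.1, 100.9]
force: [1.2, -0.8, 0.4]
grip_width: 0.0579
```

```bash
python3 cups.py 22; python3 wc.py 4;  python3 d.py 462.5 352.3 -11 101
```

```text
blue 145 [282.5 162.6] [0.7697 0.1776 0.1492]
cup [364 239  15  15 182] [370.9 246. ] [ 0.5859 -0.0351  0.0631]
cup [333 244  15  16 181] [339.8 251.6] [0.5717 0.0406 0.0623]
cup [350 253  15  15 183] [357.1 260.2] [ 0.551  -0.0015  0.0631]
cup [209 289  12  15 130] [214.6 295.5] [0.4618 0.3477 0.0374]
cup [484 323  18   5  69] [492.5 325.3] [ 0.3933 -0.3385  0.0528]
[585   0  18  18 255] [593.4   7.3] z 0.0688 circle [632.6 564.5] 8.4 med [0.6321 0.563  0.0681]
[626  12  14  22 245] [633.2  22.8] z 0.0688 circle [670.  563.3] 9.5 med [0.6681 0.5617 0.0681]
[608  17  18  22 300] [616.6  27.5] z 0.0689 circle [656.  555.2] 9.2 med [0.6549 0.5545 0.0681]
[590  22  18  22 308] [598.3  32.6] z 0.0688 circle [643.  547.1] 9.7 med [0.6411 0.5467 0.0681]
[612  44  18  22 285] [620.8  54.2] z 0.0689 circle [665.5 537.1] 8.9 med [0.6646 0.537  0.0681]
[594  49  18  22 296] [602.7  59.4] z 0.0688 circle [651.4 530.1] 9.2 med [0.6507 0.5291 0.0681]
[616  70  18  22 277] [624.7  80.4] z 0.0688 circle [674.8 519.2] 9.3 med [0.6742 0.5193 0.0681]
[598  75  18  22 283] [606.7  85.6] z 0.0688 circle [661.6 512.8] 8.8 med [0.6601 0.5118 0.0681]
[ 297  206   42   42 1354] [317.3 227. ] z 0.0398 circle [462.8 352.5] 18.6 med [0.4627 0.3532 0.0392]
t 47.4 pos [463.3 350.  139.8] rot [180.    0.  100.8] F [ 0.1  0.  -0.2] w 58.0 q [-67.3  12.5  31.8  98.1  -6.9  71.4 -23.1]
shift [  2.5  -0.4 150.8] turn [ 0.   0.  -0.2]
shift after turn [  2.4  -0.4 150.8]
```

>>> {"api": "servo_tool", "payload": {
  "commands": [1.5,-0.4,20,0,0,0,0,0,35,0,0,0,0,0,35,0,0,0,0,0,30,0,0,0,0,0,20,0,0,0,0,0,11,0,0,0,0,0,0,0,0,0,0,0,0,0,0,0]
}}

```text
time_s: 48.2
tool_pos: [0.4625, 0.3534, -0.0104]
tool_rot: [179.9, -0.0, 101.0]
force: [-0.0, 0.4, -0.7]
grip_width: 0.0582
```

>>> {"api": "servo_tool", "payload": {
  "commands": [0,0,0,0,0,0,0,0,0,0,0,0,0,0,0,0,0,0,0,0,0,0,0,0],
  "jaw": 20
}}

```text
time_s: 48.6
tool_pos: [0.4618, 0.3539, -0.0107]
tool_rot: [180.0, -0.0, 101.0]
force: [-0.7, -0.1, 2.1]
grip_width: 0.0373
```

>>> {"api": "servo_tool", "payload": {
  "commands": [0,0,-10,0,0,0,0,0,-30,0,0,0,0,0,-40,0,0,0,0,0,-40,0,0,0,0,0,-30,0,0,0,0,0,0,0,0,0,0,0,0,0,0,0]
}}

```text
time_s: 49.3
tool_pos: [0.4617, 0.3537, 0.1395]
tool_rot: [179.9, -0.1, 101.0]
force: [-0.6, -0.5, -2.0]
grip_width: 0.0375
```

```bash
python3 d.py 537 77.5 130 101
```

```text
t 49.3 pos [461.7 353.7 139.5] rot [179.9  -0.1 101. ] F [-0.6 -0.5 -2. ] w 37.5 q [-67.7  12.6  31.9  98.1  -7.   71.3 -23.2]
shift [-285.5   21.2    9.2] turn [ 0.1 -0.1  0. ]
shift after turn [-285.5   21.3    9.5]
```

>>> {"api": "servo_tool", "payload": {
  "commands": [-28,2.1,0,0,0,0,-40,3,0,0,0,0,-45,3.4,0,0,0,0,-45,3.4,0,0,0,0,-45,3.4,0,0,0,0,-40,3,0,0,0,0,-27,2,0,0,0,0,-15.5,0.9,0,0,0,0,0,0,0,0,0,0,0,0,0,0,0,0]
}}

```text
time_s: 50.3
tool_pos: [0.5358, 0.0779, 0.1375]
tool_rot: [-179.9, -0.0, 101.0]
force: [-0.6, 0.7, -1.1]
grip_width: 0.0373
```

```bash
python3 d.py 537 77.5 15 101
```

```text
t 50.3 pos [535.8  77.9 137.5] rot [-179.9   -0.   101. ] F [-0.6  0.7 -1.1] w 37.3 q [-50.3   8.1  43.  103.8  -5.9  70.5   5.3]
shift [ -0.7   1.4 122.5] turn [-0.1 -0.   0. ]
shift after turn [ -0.6   1.1 122.5]
```

>>> {"api": "servo_tool", "payload": {
  "commands": [0,0.8,10,0,0,0,0,0,25,0,0,0,0,0,25,0,0,0,0,0,25,0,0,0,0,0,18,0,0,0,0,0,12,0,0,0,0,0,4,0,0,0,0,0,1.5,0,0,0,0,0,0,0,0,0,0,0,0,0,0,0]
}}

```text
time_s: 51.3
tool_pos: [0.5384, 0.0778, 0.019]
tool_rot: [179.9, -0.0, 101.0]
force: [-0.4, -0.0, -0.2]
grip_width: 0.0371
```

>>> {"api": "servo_tool", "payload": {
  "commands": [0,0,1.2,0,0,0,0,0,1.2,0,0,0,0,0,0,0,0,0]
}}

```text
time_s: 51.6
tool_pos: [0.5376, 0.0775, 0.0158]
tool_rot: [180.0, -0.0, 101.0]
force: [0.0, 0.6, -1.4]
grip_width: 0.0372
```

>>> {"api": "servo_tool", "payload": {
  "commands": [0,0,0.8,0,0,0,0,0,0,0,0,0]
}}

```text
time_s: 51.8
tool_pos: [0.5377, 0.0775, 0.0153]
tool_rot: [180.0, -0.0, 101.0]
force: [-0.1, -1.2, 3.0]
grip_width: 0.0375
```

>>> {"api": "servo_tool", "payload": {
  "commands": [0,0,0,0,0,0,0,0,0,0,0,0,0,0,-10,0,0,0,0,0,-30,0,0,0,0,0,-45,0,0,0,0,0,-45,0,0,0,0,0,-20,0,0,7.1,0,0,0,0,0,7.1,0,0,0,0,0,0],
  "jaw": 50
}}

```text
time_s: 52.7
tool_pos: [0.5383, 0.0776, 0.1664]
tool_rot: [179.9, -0.1, 86.8]
force: [0.4, -0.9, 0.1]
grip_width: 0.0501
```

```bash
python3 cups.py 23; python3 d.py 393.6 -341.9 165 86.8;python3 - <<'E'
from h import *
z=cv2.imread('pics/top_23.png')
cv2.imwrite('pics/tc23.png',cv2.resize(z[190:360,180:550],None,fx=2,fy=2))
o,p,d=grab('scene'); cv2.imwrite('pics/s23c.png',cv2.resize(p[180:300,210:370,::-1],None,fx=4,fy=4))
E
```

```text
blue 145 [282.5 162.6] [0.7697 0.1776 0.1492]
cup [365 239  14  15 169] [371.4 245.8] [ 0.5863 -0.0362  0.0632]
cup [484 323  18   5  70] [492.4 325.3] [ 0.3934 -0.3382  0.0528]
t 52.8 pos [537.7  77.5 165.5] rot [180.  -0.  87.] F [-0.6 -0.  -0.8] w 50.0 q [-52.3   6.9  44.8 101.6  -5.1  73.5  -9.2]
shift [-426.4 -121.6    0.2] turn [ 0.  -0.   0.2]
shift after turn [-426.8 -120.4    0.5]
```

View pics/s23c.png

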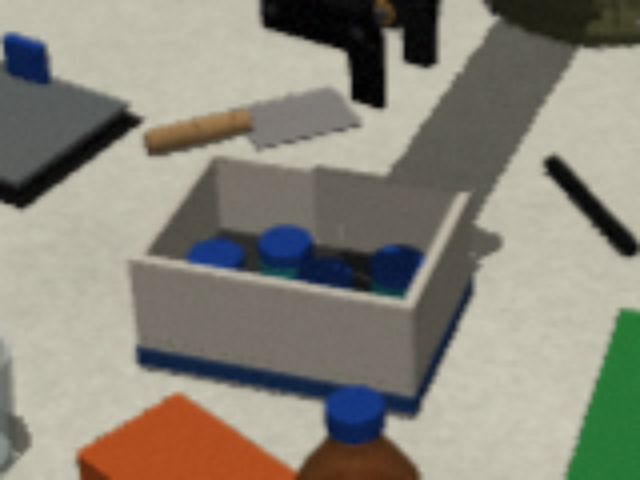

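View pics/tc23.png

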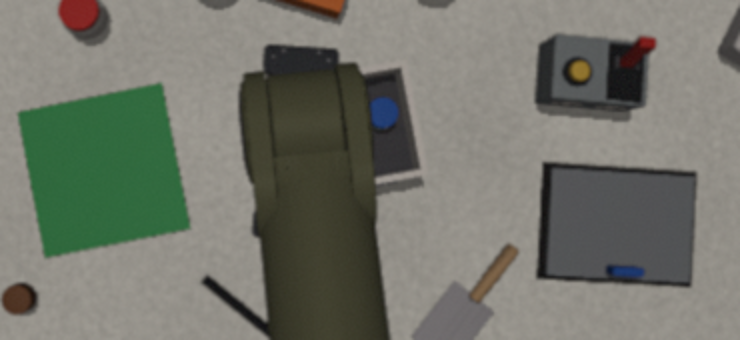

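All four cups stand in the tub. On to fetch the lid.

>>> {"api": "servo_tool", "payload": {
  "commands": [-25,-7,0,0,0,0,-40,-11.3,0,0,0,0,-42,-11.8,0,0,0,0,-42,-11.8,0,0,0,0,-42,-11.8,0,0,0,0,-42,-11.8,0,0,0,0,-42,-11.8,0,0,0,0,-42,-11.8,0,0,0,0,-42,-11.8,0,0,0,0,-35,-10,0,0,0,0],
  "jaw": 40
}}

```text
time_s: 53.8
tool_pos: [0.4034, -0.3118, 0.1648]
tool_rot: [180.0, -0.0, 86.9]
force: [-0.4, -0.6, 0.2]
grip_width: 0.0401
```

>>> {"api": "servo_tool", "payload": {
  "commands": [-22,-6.2,0,0,0,0,-10.5,-3,0,0,0,0,0,0,0,0,0,0,0,0,0,0,0,0,0,0,0,0,0,0]
}}

```text
time_s: 54.3
tool_pos: [0.3945, -0.3405, 0.1646]
tool_rot: [-180.0, -0.1, 87.0]
force: [-0.1, 0.7, 0.2]
grip_width: 0.0397
```

```bash
python3 cups.py 24; python3 d.py 393.6 -341.9 -9 86.8
```

```text
blue 145 [282.5 162.6] [0.7697 0.1776 0.1493]
cup [364 239  15  15 182] [371. 246.] [ 0.586  -0.0353  0.0632]
cup [333 244  15  16 181] [339.8 251.6] [0.5717 0.0405 0.0631]
cup [350 253  15  15 181] [357.1 260.2] [ 0.5511 -0.0017  0.0629]
cup [318 259  15  15 181] [324.9 265.9] [0.5367 0.0765 0.0631]
cup [484 323  18   5  70] [492.5 325.1] [ 0.3938 -0.3384  0.0528]
t 54.4 pos [ 394.6 -340.4  164.7] rot [-180.   -0.   87.] F [0.6 0.2 0.2] w 40.0 q [-26.4   5.2  68.4 104.9  -5.1  73.3  40.4]
shift [ -1.7  -0.9 173.7] turn [-0.  -0.   0.2]
shift after turn [ -1.5  -0.9 173.7]
```

>>> {"api": "servo_tool", "payload": {
  "commands": [-1,-0.9,15,0,0,0.2,0,0,25,0,0,0,0,0,30,0,0,0,0,0,30,0,0,0,0,0,25,0,0,0,0,0,20,0,0,0,0,0,15,0,0,0,0,0,8,0,0,0,0,0,4,0,0,0,0,0,0,0,0,0]
}}

```text
time_s: 55.35
tool_pos: [0.3932, -0.3427, -0.0071]
tool_rot: [180.0, 0.0, 86.6]
force: [0.1, -0.6, 0.1]
grip_width: 0.0401
```

```bash
python3 d.py 393.6 -341.9 -8.5 86.8
```

```text
t 55.4 pos [ 393.2 -342.7   -7.1] rot [180.    0.   86.6] F [ 0.1 -0.6  0.1] w 40.1 q [-12.9  22.3  59.4 114.8 -23.3  55.7  54.7]
shift [0.8 0.4 1.4] turn [ 0.   0.  -0.2]
shift after turn [0.8 0.4 1.4]
```

>>> {"api": "servo_tool", "payload": {
  "commands": [0.8,0.4,1.3,0,0,-0.2,0,0,0,0,0,0,0,0,0,0,0,0]
}}

```text
time_s: 55.65
tool_pos: [0.394, -0.3419, -0.0079]
tool_rot: [179.9, 0.0, 86.8]
force: [-0.7, -0.6, -1.2]
grip_width: 0.0398
```

>>> {"api": "servo_tool", "payload": {
  "commands": [0,0,0,0,0,0,0,0,0,0,0,0,0,0,0,0,0,0,0,0,0,0,0,0,0,0,0,0,0,0],
  "jaw": 0,
  "newtons": 50
}}

```text
time_s: 56.15
tool_pos: [0.3935, -0.3419, -0.0084]
tool_rot: [180.0, -0.0, 86.8]
force: [0.4, 0.1, 0.9]
grip_width: 0.0117
```

```bash
python3 d.py 506.6 11.9 166 101.3
```

```text
t 56.1 pos [ 393.5 -341.9   -8.4] rot [180.   -0.   86.8] F [0.4 0.1 0.9] w 11.7 q [-12.9  22.4  59.3 114.9 -23.4  55.6  54.9]
shift [ 359.5   93.3 -174.4] turn [  0.   -0.  -14.5]
shift after turn [ 324.8  180.2 -174.4]
```

>>> {"api": "servo_tool", "payload": {
  "commands": [0,0,-3,0,0,0,0,0,-8,0,0,0,0,0,-15,0,0,0,0,0,-22,0,0,0,0,0,-28,0,0,0,0,0,-30,0,0,0,0,0,-28,0,0,0,0,0,-22,0,0,0,0,0,-12,0,0,0,0,0,-6,0,0,0]
}}

```text
time_s: 57.15
tool_pos: [0.3939, -0.3422, 0.167]
tool_rot: [179.9, -0.0, 86.8]
force: [-0.7, 0.6, -2.8]
grip_width: 0.0114
```

>>> {"api": "servo_tool", "payload": {
  "commands": [10,2.6,0,0,0,0,20,5.2,0,0,0,0,30,7.8,0,0,0,0,40,10.4,0,0,0,0,40,10.4,0,0,0,0,40,10.4,0,0,0,0,40,10.4,0,0,0,0,40,10.4,0,0,0,0,35,9.1,0,0,0,0,25,6.5,0,0,0,0]
}}

```text
time_s: 58.15
tool_pos: [0.4939, -0.024, 0.1645]
tool_rot: [-179.9, -0.0, 87.0]
force: [-0.1, -1.1, -2.3]
grip_width: 0.0115
```

>>> {"api": "servo_tool", "payload": {
  "commands": [20,5.2,0,0,0,0,12,3.1,0,0,0,0,7.5,1.8,0,0,0,0,0,0,0,0,0,-4.8,0,0,0,0,0,-4.8,0,0,0,0,0,-4.9,0,0,0,0,0,0,0,0,0,0,0,0,0,0,0,0,0,0]
}}

```text
time_s: 59.05
tool_pos: [0.5066, 0.0113, 0.1656]
tool_rot: [-180.0, -0.0, 101.2]
force: [0.1, -0.4, -2.9]
grip_width: 0.0117
```

```bash
python3 d.py 506.6 11.9 100 101.3; python3 - <<'E'
from h import *
np.set_printoptions(precision=4,suppress=True)
o,p,d=grab('scene'); cv2.imwrite('pics/s25c.png',cv2.resize(p[130:290,200:400,::-1],None,fx=3,fy=3))
P=cloud('scene',d); X=P[...,0];Y=P[...,1]
g=(p.max(2).astype(int)-p.min(2)<25)&(P[...,2]>.17)&(P[...,2]<.22)&(X>.57)&(X<.66)&(abs(Y-.03)<.1)
q=P[g]; c=q.mean(0); n=np.linalg.svd(q-c,full_matrices=False)[2][2]; n*=np.sign(n[2]); print(len(q),c,'tilt',np.rad2deg(np.arccos(n[2])),n)
g=(p.max(2).astype(int)-p.min(2)<25)&(abs(P[...,2]-c[2])<.008)&(X>.45)&(X<.68)&(abs(Y-.03)<.13)
b=max(blobs(g),key=lambda a:a[1][4])[0]; print(cv2.minAreaRect((P[b][:,:2]*1000).astype(np.float32)))
E
```

```text
t 59.0 pos [506.6  11.3 165.6] rot [-180.    -0.   101.2] F [ 0.1 -0.4 -2.9] w 11.7 q [-47.1   0.7  43.6 106.2  -0.5  73.2   7.8]
shift [ 0.5  0.1 65.6] turn [-0.  -0.  -0.1]
shift after turn [ 0.5  0.1 65.6]
1102 [0.6041 0.0258 0.1896] tilt 1.965657018062482 [0.0337 0.0061 0.9994]
((562.1915893554688, 22.755096435546875), (140.43406677246094, 189.01837158203125), 10.852693557739258)
```

View pics/s25c.png

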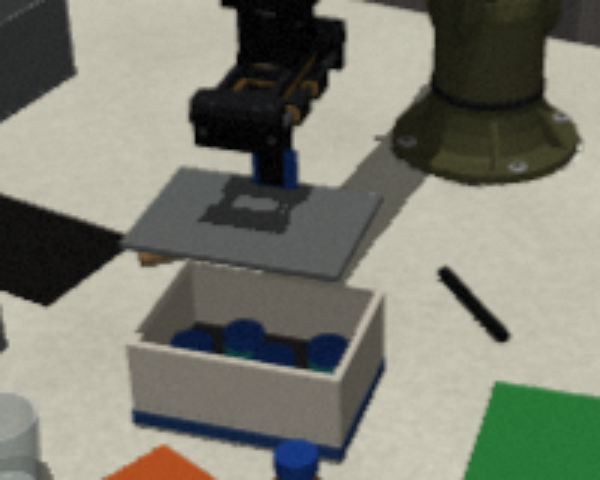

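>>> {"api": "servo_tool", "payload": {
  "commands": [0.5,0,8,0,0,-0.1,0,0,15,0,0,0,0,0,18,0,0,0,0,0,18,0,0,0,0,0,12,0,0,0,0,0,6,0,0,0,0,0,3,0,0,0,0,0,0,0,0,0,0,0,0,0,0,0]
}}

```text
time_s: 60.0
tool_pos: [0.5071, 0.0125, 0.0863]
tool_rot: [179.9, -0.0, 101.4]
force: [-0.4, 0.9, -2.4]
grip_width: 0.0117
```

>>> {"api": "servo_tool", "payload": {
  "commands": [0,0,2,0,0,0,0,0,2,0,0,0,0,0,0,0,0,0]
}}

```text
time_s: 60.3
tool_pos: [0.5064, 0.0124, 0.0815]
tool_rot: [-180.0, -0.0, 101.4]
force: [-0.4, -0.1, -3.1]
grip_width: 0.0115
```

>>> {"api": "servo_tool", "payload": {
  "commands": [0,0,2,0,0,0,0,0,1,0,0,0,0,0,0,0,0,0]
}}

```text
time_s: 60.6
tool_pos: [0.5063, 0.0124, 0.0784]
tool_rot: [-180.0, 0.0, 101.4]
force: [0.5, -0.3, -2.6]
grip_width: 0.0119
```

>>> {"api": "servo_tool", "payload": {
  "commands": [0,0,2,0,0,0,0,0,1,0,0,0,0,0,0,0,0,0]
}}

```text
time_s: 60.9
tool_pos: [0.5064, 0.0124, 0.0754]
tool_rot: [-180.0, 0.0, 101.4]
force: [0.5, -0.5, -2.3]
grip_width: 0.0114
```

>>> {"api": "servo_tool", "payload": {
  "commands": [0,0,1.5,0,0,0,0,0,1,0,0,0,0,0,0,0,0,0]
}}

```text
time_s: 61.2
tool_pos: [0.5064, 0.0124, 0.073]
tool_rot: [-180.0, -0.0, 101.4]
force: [0.1, 0.3, -2.3]
grip_width: 0.0115
```

>>> {"api": "servo_tool", "payload": {
  "commands": [0,0,1,0,0,0,0,0,0,0,0,0]
}}

```text
time_s: 61.4
tool_pos: [0.5065, 0.0124, 0.072]
tool_rot: [-180.0, -0.0, 101.4]
force: [-0.1, -0.6, -2.5]
grip_width: 0.0117
```

>>> {"api": "servo_tool", "payload": {
  "commands": [0,0,1,0,0,0,0,0,0.5,0,0,0,0,0,0,0,0,0]
}}

```text
time_s: 61.7
tool_pos: [0.5066, 0.0124, 0.0707]
tool_rot: [180.0, -0.0, 101.4]
force: [0.1, 0.7, -1.6]
grip_width: 0.0115
```

>>> {"api": "servo_tool", "payload": {
  "commands": [0,0,0.7,0,0,0,0,0,0,0,0,0]
}}

```text
time_s: 61.9
tool_pos: [0.5067, 0.0124, 0.0706]
tool_rot: [180.0, -0.0, 101.4]
force: [-3.8, -0.8, 5.2]
grip_width: 0.0116
```

```bash
cat > lid.py <<'E'
from h import *
import sys
np.set_printoptions(precision=4,suppress=True)
for n in ['scene','top']:
    o,p,d=grab(n,f'{n}_l{sys.argv[1]}')
    if n=='scene': cv2.imwrite(f'pics/s_l{sys.argv[1]}.png',cv2.resize(p[150:290,210:390,::-1],None,fx=4,fy=4))
    P=cloud(n,d); X=P[...,0];Y=P[...,1]
    g=(p.max(2).astype(int)-p.min(2)<25)&(P[...,2]>.09)&(P[...,2]<.112)&(X>.46)&(X<.66)&(abs(Y-.02)<.12)
    g=max(blobs(g),key=lambda a:a[1][4])[0]
    q=P[g&(X>.53)]; c=q.mean(0); v=np.linalg.svd(q-c,full_matrices=False)[2][2]; v*=np.sign(v[2]); print(n,len(q),c,'tilt',np.rad2deg(np.arccos(v[2])),v,cv2.minAreaRect((P[g][:,:2]*1000).astype(np.float32)))
E
python3 lid.py 1
```

```text
scene 1666 [0.584  0.0259 0.0952] tilt 0.34075897730926874 [0.0058 0.0011 1.    ] ((562.713134765625, 24.046600341796875), (143.9947052001953, 190.697998046875), 10.704161643981934)
top 1852 [0.5902 0.0374 0.0971] tilt 0.1440860977953612 [ 0.0016 -0.002   1.    ] ((561.5045166015625, 20.856056213378906), (139.51446533203125, 192.16964721679688), 11.325467109680176)
```

View pics/s_l1.png

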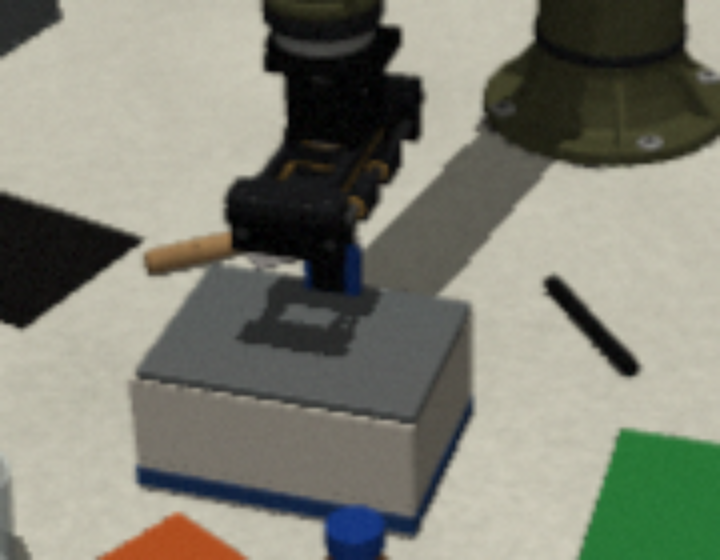

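Seated at the height it had at the start (TCP 70.6 mm, tilt about 0.2°). Releasing.

>>> {"api": "servo_tool", "payload": {
  "commands": [0,0,0,0,0,0,0,0,0,0,0,0,0,0,0,0,0,0,0,0,0,0,0,0],
  "jaw": 40,
  "newtons": 20
}}

```text
time_s: 62.4
tool_pos: [0.5067, 0.0124, 0.0699]
tool_rot: [180.0, 0.0, 101.4]
force: [-0.4, 0.2, -0.2]
grip_width: 0.0353
```

>>> {"api": "servo_tool", "payload": {
  "commands": [0,0,-10,0,0,0,0,0,-30,0,0,0,0,0,-40,0,0,0,0,0,-45,0,0,0,0,0,-45,0,0,0,-40,0,0,0,0,0,-40,0,0,0,0,0,-40,0,0,0,0,0,0,0,0,0,0,0,0,0,0,0,0,0]
}}

```text
time_s: 63.4
tool_pos: [0.5302, -0.1063, 0.2404]
tool_rot: [180.0, -0.0, 101.3]
force: [0.4, 0.7, -0.3]
grip_width: 0.0402
```

```bash
python3 lid.py 2; python3 d.py; python3 - <<'E'
from h import *
o,p,d=grab('scene','sfin'); P=cloud('scene',d)
m=(p[...,0]>2.0*p[...,1])&(p[...,0]>2*p[...,2])&(p[...,0]>60)&(P[...,1]<-.25)&(P[...,2]>.14)
print('lever',np.median(P[m],0))
E
```

```text
scene 1675 [0.5837 0.026  0.0951] tilt 0.3339995553362786 [0.0058 0.0002 1.    ] ((562.2258911132812, 24.56689453125), (142.99423217773438, 189.41864013671875), 11.723920822143555)
top 3355 [0.5793 0.0208 0.097 ] tilt 0.09466201406929284 [-0.0002 -0.0016  1.    ] ((561.212646484375, 21.057151794433594), (139.74278259277344, 192.67694091796875), 10.85504150390625)
t 63.5 pos [ 530.3 -103.8  240.1] rot [180.   -0.  101.5] F [ 0.2  0.8 -0.6] w 40.1 q [-40.4   4.   51.7  95.7  -3.2  81.8  23.2]
lever [ 0.66502894 -0.32458146  0.1552635 ]
```

View pics/sfin.png

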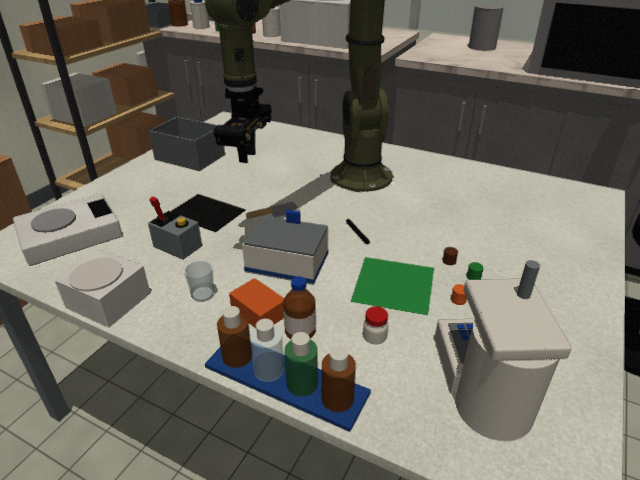

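View pics/top_l2.png

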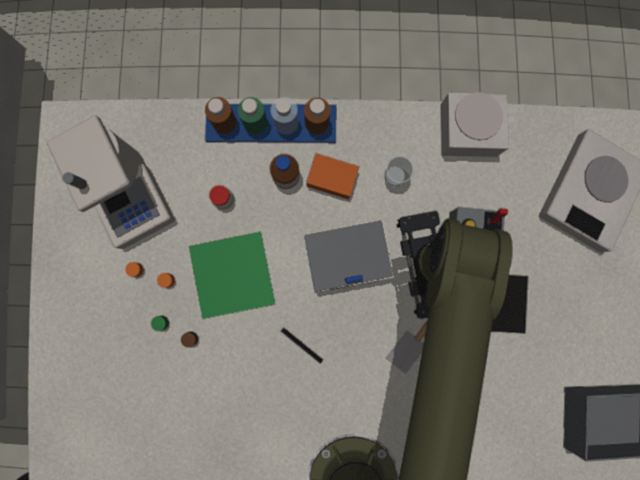

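The lid is seated at (348,257) in the top view and level. The lever is up at (503,213), the bystanders are where they started, and the arm is clear. Handing in.

```bash
python3 -c "
from cell import env
print(env.sign_off())"
```

```text
the job is handed in; nothing more can be done
None
```

The job is done and handed in at about 64 s of the 210 s allowed. The hand-in gives no verdict, so what follows rests on my own checks.

**What I did**
- I pressed the yellow button to its stop and saw the lever drop. I then pinched the lever, swung it back up and let go; it stayed up.
- I tipped the front of the lid up by about 17° with its back edge on the rim. I then lifted it off, laid it flat on the black mat and released it.
- I stood all four blue-capped cups on the tub floor. One of them had been knocked aside to the edge of the green mat during the run, so I found it again first.
- I put the lid back on and moved the arm clear. The brown, green and orange look-alikes were left alone.

**Last checks**
- **Lid:** it is back within about 1 mm of where it started, at its seated height. Tilt measured 0.1° from the top camera and 0.3° from the scene camera.
- **Lever:** it is up, with its grip at a height of 0.155 m.
- **Cups:** just before the lid went back on, all four caps read about 63 mm high, against 64 mm expected for cups standing on the tub floor.
- **Bystanders:** none has moved visibly in the pictures.

**What disagreed**
- The reported tool tip lies about 33 mm beyond the real finger ends. My first press of the button stopped short because of this. Contact on the button confirmed the offset, and I corrected for it from then on.
- The wrist camera read x about 3 mm higher than the top camera. This caused no trouble.
- Lowering the lid after tipping it briefly pressed on the rim with about 33 N at the wrist.

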